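# Find the free pockets of a lens case by feel and put the lenses away

### The arm

A 6-joint arm with a two-finger parallel gripper is mounted at the origin on the work surface. World frame = base frame: x ahead of the robot, y to its left, z up, the work surface at z = 0. Lengths are in m, angles in degrees, forces in N, time in s.
With the tool pointing down it reaches from about 0.35 to 0.875 m from the base axis. Payload 4.2 kg.
Tool frame: the origin (TCP) lies on the centre line of the jaws, within the pads' length; the fingertips stand 19 mm ahead of it and the grasp point (between the pads) is the TCP; z points along the fingers, y is the line along which they close (so a half turn about z gives the same grasp; the last joint's range is limited). The gripper opens to 87 mm and grips with 3 to 60 N. Pads are 19 mm wide; open, the fingers measure 117 mm over their backs; the gripper's body (75 mm by 190 mm) begins 51 mm behind the grasp point.
Start: joints at [-61.845, 22.042, 0.453, 0, -68.411, -14.817], TCP at [0.144, -0.608, 0.215] pointing down, gripper open.
Joint ranges: [-179.83, 179.83], [-69.29, 118.12], [-61.27, 80.66], [-181.25, 117.63], [-171.15, -9.14], [-177.46, 177.46]. Speed limits (degrees/s): [159.86, 159.86, 180, 180, 180, 180].

### API

Orientations are given as a 3x3 rotation matrix whose columns are the frame's x, y, z axes.
In Python, from station import sense, capture, finish_job, search_frame, masks_of gives the robot as it stands.
- The arm moves only by the tool drive_tool, never from a script. Its argument "rows" is a list of rows, each a list of 7 numbers: the opening in per cent of the stroke, from 0 (shut) to 100 (fully open), then the shift along the world's x, y, z in mm, then the turn, a rotation vector about the world's x, y, z in rad. In form: [[fingers, dx, dy, dz, wx, wy, wz], ...]. A call has 1 to 5 rows; each row shifts and turns the commanded pose from where the row before left it; what a row does not reach is not made up. A row lasts 1/12 s, in which the tool goes at most 41.7 mm and 7.16 degrees, less where a joint would pass 70% of its speed; a pose out of reach is approached as far as the arm can. A call is refused whole if a number of a shift passes 41.7 or a number of a turn 0.125, either way. A call with a gripper value outside its range is refused whole. The fingers move at their own pace and stop on an object; the grip force is fixed at half the most. Time passes only in rows, so rows that do not move let the fingers close. It gives the time, the measured TCP pose, the force, the opening and the grip force at its end, in the units of the state.
- sense(): the state, without advancing time (a new reading comes with each control period).
- capture(name): name is "side" or "top"; returns a dict with "frame" (420x560x3 uint8, red, green, blue), "z_map" (420x560 float32, m along the optical axis (not along the pixel's ray), 0 where there is no reading), "fx", "fy", "cx", "cy" (pixels), "distortion" ([k1, k2, p1, p2, k3] as OpenCV has them; the pictures are not rectified), "R" (3x3) and "t" (3): a world point X has camera coordinates R X + t. Camera axes: x right, y down, z forward; pixel columns grow to the right and rows downward; lengths in m; the calibration is good to about 2 mm. A picture is of the moment at which its call begins.
- finish_job(): hands the job in; it is judged then, once.
Trained networks look in a picture, given as the dict that the camera call returned (one of the last four; its "shot" number tells which), for a name from the list of things; names that differ only in an ending like _2 or _b are one class to them, and where a whole thing is asked for, a point or a joint stands for the part that bears it (a point fixed in the world has none). Each returns a list of dicts, best first, with "p" (0 to 1); they miss things now and then, are a little off and sometimes report something else, mostly with a low value. They report only what shows in the picture. A call takes as long as a camera call. They do not tell look-alikes from the thing itself.
- search_frame(label, picture): "xy" ([column, row] in pixels, amid what is visible of it).
- masks_of(label, picture): "region" (420x560 bool, what is visible of it) and "xy" ([column, row] in pixels, amid what is visible of it).
The state is a dict: "time_s": time; "joints": joint angles; "joint_velocities": joint speeds; "effort": joint torques, N m; "tcp_pos": TCP position; "ee_rot": TCP orientation; "wrist_force": force on the tool from outside, world axes, zero at the start; "moment": the same for the moment, N m; "gripper_width": opening from 0.0 (shut) to 1.0 (fully open); "gripper_force": force on a finger pad.
Only numpy, scipy, OpenCV 4.12 (cv2) and the standard library are available. Lean on these libraries where they do the work, as an engineer would, in place of code of your own. Each camera call takes 0.05 s, during which the arm holds its last target. There are 200 camera calls.

### The job

Slide the case's guard fully open and, before any lens goes in, feel down into the pockets with the feeler, first along the row nearer the robot and then along the far row, until its tip has rested on the bare floor of an empty pocket in each row; some pockets are taken up by a black packing block at the bottom. Then stand every loose microscope lens, narrow end up, right down in an empty pocket of its own, hang the feeler back upright in its stand, and slide the guard fully shut, leaving the solder spool and the jar where they are.

Things in the scene. Friction and masses are not known exactly. Their poses are not given: they have to be found in the camera images.
- case: Lens storage case fixed to the bench: black block 150 (x) x 270 (y) x 36 mm with six 54 mm square pockets, 30 mm deep (floor 6 mm above the bench), at x = +-36, y = -72, 0, +72 mm. End walls at y = +-141 mm (12 thick, 78 high) carry rails (14 wide, top 88 mm above the bench) from x = -82 to +252 mm. Origin: centre of the underside; x away from the robot (the way the guard opens), z up.
- guard (a joint): Clear flat guard, 155 (x) x 264 (y) x 6 mm, underside 80 mm above the bench, sliding on the case's rails. 0 m = fully shut, over all pockets; 0.165 m = fully open, clear of them (slid along the case's +x). Stays where left; about 2 N to move. It passes over lenses on pocket floors but not over one standing on a packing block.
- guard_handle (a point): The guard's upright black fin: 12 mm thick (case x), 70 mm long (y), from 86 to 120 mm above the bench, 55 mm from the guard's middle towards the robot (at case x = -55 mm when shut). This point is on its centre line, 112 mm above the bench, and moves with the guard; axes as the case's.
- pocket0 (a point): Centre of the mouth (rim height, 36 mm above the bench) of the pocket at x = -36, y = -72 mm of the case. Two of the six pockets, different each time, hold a loose black block 50 x 50 x 18 mm on the floor (top 12 mm below the rim), untracked: those are taken and not to be used; four are empty (bare floor 30 mm below the rim).
- pocket1 (a point): Centre of the mouth (rim height, 36 mm above the bench) of the pocket at x = -36, y = 0 mm of the case. Two of the six pockets, different each time, hold a loose black block 50 x 50 x 18 mm on the floor (top 12 mm below the rim), untracked: those are taken and not to be used; four are empty (bare floor 30 mm below the rim).
- pocket2 (a point): Centre of the mouth (rim height, 36 mm above the bench) of the pocket at x = -36, y = 72 mm of the case. Two of the six pockets, different each time, hold a loose black block 50 x 50 x 18 mm on the floor (top 12 mm below the rim), untracked: those are taken and not to be used; four are empty (bare floor 30 mm below the rim).
- pocket3 (a point): Centre of the mouth (rim height, 36 mm above the bench) of the pocket at x = 36, y = -72 mm of the case. Two of the six pockets, different each time, hold a loose black block 50 x 50 x 18 mm on the floor (top 12 mm below the rim), untracked: those are taken and not to be used; four are empty (bare floor 30 mm below the rim).
- pocket4 (a point): Centre of the mouth (rim height, 36 mm above the bench) of the pocket at x = 36, y = 0 mm of the case. Two of the six pockets, different each time, hold a loose black block 50 x 50 x 18 mm on the floor (top 12 mm below the rim), untracked: those are taken and not to be used; four are empty (bare floor 30 mm below the rim).
- pocket5 (a point): Centre of the mouth (rim height, 36 mm above the bench) of the pocket at x = 36, y = 72 mm of the case. Two of the six pockets, different each time, hold a loose black block 50 x 50 x 18 mm on the floor (top 12 mm below the rim), untracked: those are taken and not to be used; four are empty (bare floor 30 mm below the rim).
- feeler: Black plastic feeler, 117 mm high, 60 g: round shaft 12 mm in diameter, 75 mm long; above it a collar 34 mm in diameter, 6 mm thick; on top a square grip 22 x 22 x 36 mm. Origin at the lower tip; z up the shaft, x and y square to the grip's faces. It hangs upright by its collar in the stand, tip 5 mm and grip 86 to 122 mm above the bench.
- feeler_tip (a point): The lower tip of the feeler (its origin).
- stand: Wooden block fixed to the bench, 70 x 70 x 80 mm, with a square hole 18 x 18 mm right through its middle from the top, slightly chamfered, in which the feeler hangs. Origin: centre of the underside.
- lens0: Microscope lens standing on its wide end: dark round foot 48 mm in diameter, 24 mm high; on it a bright narrow barrel 28 mm in diameter, 36 mm high; 60 mm in all, about 160 g, heavy at the foot. Origin: centre of the underside; z up the barrel. Two to four lenses are there (None if absent).
- lens1: Microscope lens standing on its wide end: dark round foot 48 mm in diameter, 24 mm high; on it a bright narrow barrel 28 mm in diameter, 36 mm high; 60 mm in all, about 160 g, heavy at the foot. Origin: centre of the underside; z up the barrel. Two to four lenses are there (None if absent).
- lens2: Microscope lens standing on its wide end: dark round foot 48 mm in diameter, 24 mm high; on it a bright narrow barrel 28 mm in diameter, 36 mm high; 60 mm in all, about 160 g, heavy at the foot. Origin: centre of the underside; z up the barrel. Two to four lenses are there (None if absent).
- lens3: Microscope lens standing on its wide end: dark round foot 48 mm in diameter, 24 mm high; on it a bright narrow barrel 28 mm in diameter, 36 mm high; 60 mm in all, about 160 g, heavy at the foot. Origin: centre of the underside; z up the barrel. Two to four lenses are there (None if absent).
- spool: Solder spool, 48 mm in diameter, 40 mm high, standing among the lenses. Origin: centre of the underside. Leave it alone.
- jar: White jar, 44 mm in diameter, 45 mm high, standing among the lenses. Origin: centre of the underside. Leave it alone.
There are look-alikes about, which are no part of the job. Leave any purple look-alike of the lens1 alone. What is shaped like the lens2 but purple is not meant.

How it is judged (in metres and radians):
On the way, in this order (a step that is already met when the one before it is completed fails the run):
1. the guard is slid fully open (past 150 mm) (value of joint guard above 0.15 m), for 0.2 s.
2. the feeler's tip is down on the floor of an empty pocket of the near row (within 6 mm), and no lens is in the case yet (z of feeler_tip in the frame of case below 0.012 m and x of feeler_tip in the frame of case between -0.061 and -0.011 m and y of feeler_tip in the frame of case between -0.095 and 0.095 m and horizontal distance between each of lens0, lens1, lens2, lens3 and case above 0.115 m), for 0.1 s.
3. the feeler's tip is down on the floor of an empty pocket of the far row (within 6 mm), and no lens is in the case yet (z of feeler_tip in the frame of case below 0.012 m and x of feeler_tip in the frame of case between 0.011 and 0.061 m and y of feeler_tip in the frame of case between -0.095 and 0.095 m and horizontal distance between each of lens0, lens1, lens2, lens3 and case above 0.115 m), for 0.1 s.
4. every lens is down in a pocket, upright (z of each of lens0, lens1, lens2, lens3 in the frame of case below 0.012 m and x of lens0 in the frame of case between -0.056 and 0.056 m and y of lens0 in the frame of case between -0.095 and 0.095 m and angle between each of lens0, lens1, lens2, lens3's own z axis and vertical below 0.2 rad and x of lens1 in the frame of case between -0.056 and 0.056 m and y of lens1 in the frame of case between -0.095 and 0.095 m and x of lens2 in the frame of case between -0.056 and 0.056 m and y of lens2 in the frame of case between -0.095 and 0.095 m and x of lens3 in the frame of case between -0.056 and 0.056 m and y of lens3 in the frame of case between -0.095 and 0.095 m), for 0.2 s.
At the end, for the whole second after the job is handed in: Every lens present stands narrow end up (within 0.2 rad) on the floor of a pocket (underside within 6 mm of it), the feeler hangs upright in its stand (tip within 8 mm of the stand's axis, collar within 7 mm of the top, tilt under 0.1 rad), the guard is within 8 mm of fully shut, and all is at rest (all of step 4 and linear speed of each of lens0, lens1, lens2, lens3, feeler below 0.02 m/s and horizontal distance between feeler and stand below 0.008 m and height (world z) of feeler below 0.012 m and angle between feeler's own z axis and vertical below 0.1 rad and value of joint guard below 0.008 m); the robot touches nothing.
It fails at once if the spool is pushed more than 60 mm from its place (distance of spool from where it was at the start of the episode above 0.06 m).
It fails at once if the jar is pushed more than 60 mm from its place (distance of jar from where it was at the start of the episode above 0.06 m).
Of blank0, blank1, blank2, blank3, blank4, blank5 only 2 to 2 are there at a start; the rules pass over those that are not, and their reading is None.
Of lens0, lens1, lens2, lens3 only 2 to 4 are there at a start; the rules pass over those that are not, and their reading is None.
At some moment in a run one of lens0, lens1, lens2, lens3 may be knocked a few centimetres aside while the robot is not near it.
It also fails if it takes over 210 s, if anything falls off the work surface, if the arm or the gripper's body presses on something with over 40 N, if the wrist force passes 120 N, or if a joint passes its speed limit or range.

## Working session

There is one attempt and no reset: what is moved stays moved. The work goes in short steps, Python scripts to look and compute and a tool call to move; the robot and the scene stay as the last step left them, time stands still between calls to the robot, and variables do not carry over. Pictures are saved under pics/ and viewed, at most 14 in all, crops included, and the job is handed in when it is done.

Besides the shell and the picture viewer there is one more tool, called after "Request:" by a JSON object that holds its "op" and its "data", one argument or row to a line. drive_tool: Moves the arm, as the interface text tells. Its arguments: {"type":"object","properties":{"rows":{"type":"array"}},"required":["rows"]}

```bash
mkdir -p pics; ls; cat > h.py <<'E'
import numpy as np, cv2
from station import sense, capture, finish_job, search_frame, masks_of
np.set_printoptions(precision=4,suppress=True)
def K(p): return np.array([[p['fx'],0,p['cx']],[0,p['fy'],p['cy']],[0,0,1.]])
def cloud(p,mask):
    v,u=np.nonzero(mask&(p['z_map']>0)); z=p['z_map'][v,u]
    n=cv2.undistortPoints(np.c_[u,v].astype(float).reshape(-1,1,2),K(p),np.array(p['distortion'])).reshape(-1,2)
    c=np.c_[n*z[:,None],z]
    return (c-np.array(p['t']))@np.array(p['R'])
def save(p,n,crop=None,s=1):
    f=p['frame'][:,:,::-1]
    if crop: a,b,c,d=crop; f=f[b:d,a:c]
    cv2.imwrite('pics/'+n,cv2.resize(f,None,fx=s,fy=s,interpolation=cv2.INTER_CUBIC))
def proj(p,X):
    R=np.array(p['R']);r,_=cv2.Rodrigues(R)
    return cv2.projectPoints(np.array(X,float).reshape(-1,1,3),r,np.array(p['t'],float),K(p),np.array(p['distortion']))[0].reshape(-1,2)
E
python3 - <<'E'
from h import *
s=sense(); print({k:s[k] for k in('time_s','tcp_pos','ee_rot','gripper_width','wrist_force')})
for n in('top','side'):
    p=capture(n); save(p,n+'0.png',s=1.4)
    for l in('lens0','spool','jar','case','guard','guard_handle','feeler','stand'):
        for d in masks_of(l,p):
            if d['p']<.2: continue
            c=cloud(p,d['region'])
            if len(c)<5: continue
            t=c[c[:,2]>np.percentile(c[:,2],97)-.004]
            print(n,l,round(d['p'],2),np.array(d['xy']).astype(int),len(c),'top',np.median(t,0),'min',c.min(0),'max',c.max(0), p['frame'][d['region']].mean(0).astype(int))
E
```

```text
pics
{'time_s': 0.0, 'tcp_pos': array([ 0.1441, -0.6075,  0.2143]), 'ee_rot': array([[-0.9731, -0.2305, -0.0006],
       [-0.2305,  0.9731,  0.0021],
       [ 0.0001,  0.0022, -1.    ]]), 'gripper_width': 1.0010552601891674, 'wrist_force': array([-0.2756,  0.0222,  0.0798])}
top lens0 0.8 [126 291] 469 top [0.3504 0.363  0.0608] min [ 0.3227  0.3377 -0.0022] max [0.3763 0.3987 0.0643] [ 74  52 110]
top lens0 0.78 [168 250] 380 top [0.4466 0.2718 0.061 ] min [ 0.4246  0.2476 -0.0018] max [0.4695 0.2974 0.0649] [70 75 82]
top lens0 0.73 [148 145] 385 top [0.7095 0.3312 0.0614] min [ 0.6852  0.3077 -0.0038] max [0.7426 0.3555 0.0663] [ 73  46 103]
top lens0 0.68 [131 253] 389 top [0.4448 0.3504 0.061 ] min [ 0.4185  0.3276 -0.0009] max [0.4675 0.3806 0.0649] [67 70 76]
top lens0 0.55 [172 181] 327 top [0.6183 0.2678 0.0612] min [0.5943 0.2464 0.0061] max [0.6392 0.2909 0.0647] [71 72 77]
top spool 0.67 [133 184] 236 top [0.5933 0.35   0.0365] min [ 0.5762  0.3435 -0.0035] max [0.6218 0.3896 0.0416] [80 87 98]
top jar 0.78 [169 209] 290 top [0.5394 0.2757 0.046 ] min [0.5208 0.2547 0.003
[... 2064 characters left out ...]
[0.5543 0.3024 0.0489] [144 146 144]
side case 0.59 [283 206] 8001 top [ 0.5122 -0.0112  0.0872] min [ 0.3804 -0.3537 -0.0042] max [0.7748 0.125  0.1218] [103 109 113]
side guard 0.6 [288 199] 3874 top [ 0.4554 -0.0224  0.1183] min [ 0.4105 -0.289  -0.0042] max [0.6307 0.1027 0.1218] [125 132 136]
side guard_handle 0.91 [288 197] 3892 top [ 0.4554 -0.0224  0.1183] min [ 0.4137 -0.289  -0.0038] max [0.6414 0.1027 0.1218] [125 132 136]
side feeler 0.44 [310 126] 105 top [ 0.5013 -0.354   0.1236] min [ 0.4896 -0.3699  0.0792] max [ 0.5158 -0.3392  0.1271] [23 20 19]
side stand 0.66 [313 141] 763 top [ 0.4939 -0.3504  0.0799] min [ 0.46   -0.4767 -0.0012] max [ 0.5446 -0.3116  0.086 ] [82 62 43]
```

View pics/top0.png

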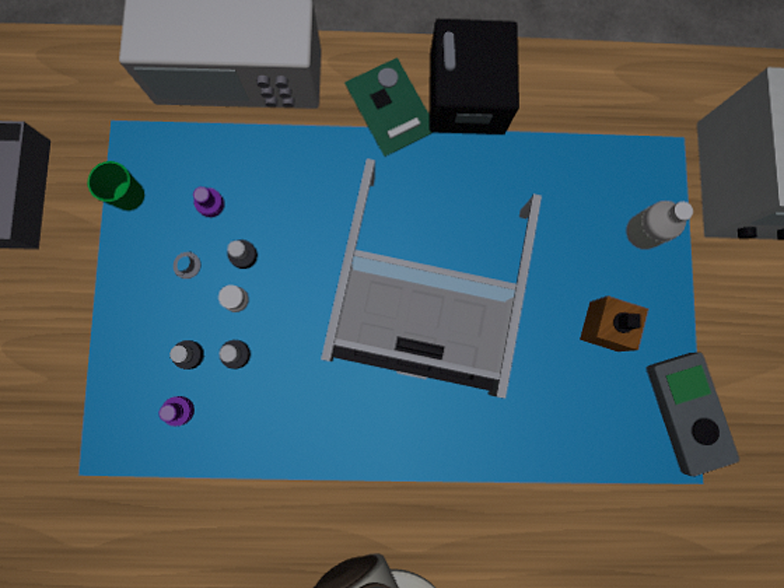

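View pics/side0.png

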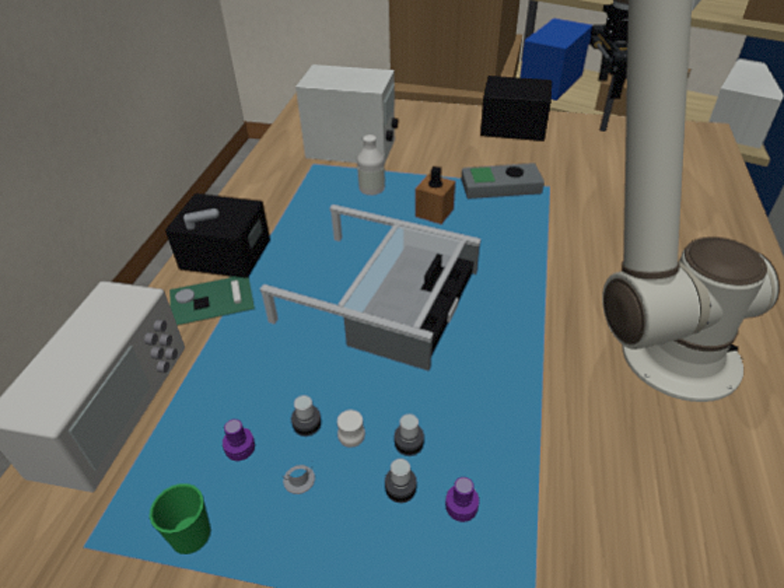

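The true lenses are the three with dark feet at raw top-image pixels (168,250), (131,253) and (172,181). The two purple ones at (126,291) and (148,145) are look-alikes, so I'll leave them. The jar is at (169,209), the spool at (133,184), the stand with the feeler at about (440,231), and the case is shut. Next I'll fit the poses.

```bash
cat >> h.py <<'E'
def rect(P):
    (c,(w,h),a)=cv2.minAreaRect((P[:,:2]*1000).astype(np.float32)); return np.r_[c,w,h,a]
def comps(pts,gap=.006):
    g=np.round((pts[:,:2]-[-.2,-.8])/gap).astype(int); im=np.zeros((250,300),np.uint8); g=np.clip(g,0,249); im[g[:,0],g[:,1]]=1
    n,l=cv2.connectedComponents(im,connectivity=8); k=l[g[:,0],g[:,1]]
    return [pts[k==i] for i in range(1,n)]
E
python3 - <<'E'
from h import *
for n in('top','side'):
    p=capture(n); W=cloud(p,np.ones((420,560),bool))
    W=W[(W[:,0]>.3)&(W[:,0]<.82)&(W[:,1]<.45)&(W[:,1]>-.45)]
    S=W[(abs(W[:,2]-.088)<.004)&(W[:,1]>-.28)&(W[:,1]<.2)]
    for c in comps(S):
        if len(c)>100: print(n,'rail',len(c),rect(c), c[:,2].mean())
    F=W[(W[:,2]>.108)&(W[:,2]<.13)]
    for c in comps(F):
        if len(c)>15: print(n,'fin/feeler',len(c),rect(c),c.mean(0))
    T=W[(abs(W[:,2]-.08)<.003)&(W[:,1]<-.28)]; print(n,'stand',rect(T),len(T))
save(p,'x.png')
p=capture('top'); save(p,'crop1.png',(100,120,200,310),3)
E
```

```text
top rail 9488 [576.7007 -54.1748 294.9037 335.0672  79.0859] 0.0871607796744066
top fin/feeler 194 [460.1121 -31.4414  69.7035  11.9508  78.9454] [ 0.46   -0.0313  0.12  ]
top fin/feeler 124 [ 506.8074 -360.3046   22.1991   21.3149   86.6428] [ 0.5067 -0.359   0.1202]
top fin/feeler 119 [ 675.0861 -432.027    38.4968   26.       16.9441] [ 0.6726 -0.4293  0.1152]
top stand [ 586.7643 -388.9689   71.7981  241.618    70.338 ] 700
side rail 4197 [573.1151 -53.2115 299.5857 336.8345  79.0255] 0.08638313479980568
side fin/feeler 117 [455.8144 -28.5238  71.4061  12.5699  78.372 ] [ 0.4559 -0.0242  0.1173]
side fin/feeler 56 [ 503.109  -360.0235   25.8753   20.3475   85.4463] [ 0.5029 -0.3555  0.1193]
side fin/feeler 68 [ 671.7416 -428.5593   36.928    26.0346   14.0753] [ 0.672  -0.4284  0.1173]
side stand [ 584.1378 -383.189    78.2216  240.812    73.3927] 229
```

View pics/crop1.png

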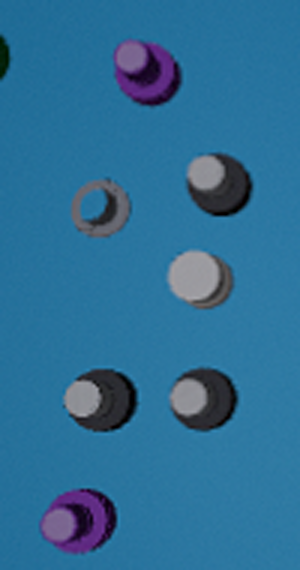

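Request:
{"op": "drive_tool", "data": {
  "rows": [
    [100, 15.7, 28.9, 0, 0, 0, 0.0573],
    [100, 15.7, 28.9, 0, 0, 0, 0.0573],
    [100, 15.7, 28.9, 0, 0, 0, 0.0573],
    [100, 15.7, 28.9, 0, 0, 0, 0.0573],
    [100, 15.7, 28.9, 0, 0, 0, 0.0573]
  ]
}}

```text
time_s: 1.47
tcp_pos: [0.2231, -0.4623, 0.2155]
ee_rot: [[-0.867, -0.498, 0.0], [-0.498, 0.867, -0.0], [-0.0, -0.0, -1.0]]
wrist_force: [0.7, 0.8, 0.9]
gripper_width: 1.0
gripper_force: 0.0
```

Request:
{"op": "drive_tool", "data": {
  "rows": [
    [100, 15.7, 28.9, 0, 0, 0, 0.0573],
    [100, 15.7, 28.9, 0, 0, 0, 0.0573],
    [100, 15.7, 28.9, 0, 0, 0, 0.0573],
    [100, 15.7, 28.9, 0, 0, 0, 0.0573],
    [100, 15.7, 28.9, 0, 0, 0, 0.0573]
  ]
}}

```text
time_s: 1.88
tcp_pos: [0.3017, -0.3177, 0.2158]
ee_rot: [[-0.691, -0.723, 0.001], [-0.723, 0.691, -0.0], [-0.0, -0.001, -1.0]]
wrist_force: [0.2, 1.0, 0.3]
gripper_width: 0.997
gripper_force: 0.0
```

Request:
{"op": "drive_tool", "data": {
  "rows": [
    [100, 15.7, 28.9, 0, 0, 0, 0.0573],
    [100, 15.7, 28.9, 0, 0, 0, 0.0573],
    [100, 15.7, 28.9, 0, 0, 0, 0.0573],
    [100, 15.7, 28.9, 0, 0, 0, 0.0573],
    [100, 15.7, 28.9, 0, 0, 0, 0.0573]
  ]
}}

```text
time_s: 2.3
tcp_pos: [0.3802, -0.1731, 0.2159]
ee_rot: [[-0.458, -0.889, 0.001], [-0.889, 0.458, -0.0], [-0.0, -0.001, -1.0]]
wrist_force: [1.0, -1.0, -0.8]
gripper_width: 1.001
gripper_force: 0.0
```

Request:
{"op": "drive_tool", "data": {
  "rows": [
    [100, 15.7, 28.9, 0, 0, 0, 0.0573],
    [100, 15.7, 28.9, 0, 0, 0, 0.0573],
    [100, 15.7, 28.9, 0, 0, 0, 0.0573],
    [100, 15.7, 28.9, 0, 0, 0, 0.0573],
    [100, 15.7, 28.9, 0, 0, 0, 0.0573]
  ]
}}

```text
time_s: 2.72
tcp_pos: [0.4587, -0.0285, 0.2158]
ee_rot: [[-0.188, -0.982, 0.001], [-0.982, 0.188, 0.0], [-0.0, -0.001, -1.0]]
wrist_force: [0.4, 0.5, 0.3]
gripper_width: 1.002
gripper_force: 0.0
```

Request:
{"op": "drive_tool", "data": {
  "rows": [
    [100, 0, -1, -35, 0, 0, 0],
    [100, 0, 0, -35, 0, 0, 0],
    [100, 0, 0, -33, 0, 0, 0],
    [0, 0, 0, 0, 0, 0, 0],
    [0, 0, 0, 0, 0, 0, 0]
  ]
}}

```text
time_s: 3.13
tcp_pos: [0.4576, -0.0314, 0.112]
ee_rot: [[-0.19, -0.982, -0.003], [-0.982, 0.19, -0.002], [0.002, 0.003, -1.0]]
wrist_force: [-0.3, -0.2, 0.9]
gripper_width: 0.918
gripper_force: 0.0
```

Request:
{"op": "drive_tool", "data": {
  "rows": [
    [0, 0, 0, 0, 0, 0, 0],
    [0, 0, 0, 0, 0, 0, 0],
    [0, 0, 0, 0, 0, 0, 0],
    [0, 0, 0, 0, 0, 0, 0],
    [0, 0, 0, 0, 0, 0, 0]
  ]
}}

```text
time_s: 3.55
tcp_pos: [0.4588, -0.0311, 0.1135]
ee_rot: [[-0.191, -0.982, 0.002], [-0.982, 0.191, 0.001], [-0.001, -0.002, -1.0]]
wrist_force: [-0.5, -0.1, 0.2]
gripper_width: 0.552
gripper_force: 0.0
```

Request:
{"op": "drive_tool", "data": {
  "rows": [
    [0, 0, 0, 0, 0, 0, 0],
    [0, 0, 0, 0, 0, 0, 0],
    [0, 0, 0, 0, 0, 0, 0],
    [0, 0, 0, 0, 0, 0, 0],
    [0, 0, 0, 0, 0, 0, 0]
  ]
}}

```text
time_s: 3.97
tcp_pos: [0.4582, -0.0311, 0.1124]
ee_rot: [[-0.191, -0.982, -0.0], [-0.982, 0.191, -0.0], [0.0, 0.0, -1.0]]
wrist_force: [-0.2, 0.5, -0.5]
gripper_width: 0.17
gripper_force: 0.0
```

Request:
{"op": "drive_tool", "data": {
  "rows": [
    [0, 0, 0, 0, 0, 0, 0],
    [0, 0, 0, 0, 0, 0, 0],
    [0, 10, -1.9, 0, 0, 0, 0],
    [0, 20, -3.9, 0, 0, 0, 0],
    [0, 20, -3.9, 0, 0, 0, 0]
  ]
}}

```text
time_s: 4.38
tcp_pos: [0.5082, -0.0408, 0.1133]
ee_rot: [[-0.19, -0.982, -0.0], [-0.982, 0.19, 0.0], [0.0, 0.0, -1.0]]
wrist_force: [-2.6, 1.5, 6.5]
gripper_width: 0.002
gripper_force: 3.2
```

Request:
{"op": "drive_tool", "data": {
  "rows": [
    [0, 20, -3.9, 0, 0, 0, 0],
    [0, 20, -3.9, 0, 0, 0, 0],
    [0, 20, -3.9, 0, 0, 0, 0],
    [0, 20, -3.9, 0, 0, 0, 0],
    [0, 10, -1.9, 0, 0, 0, 0]
  ]
}}

```text
time_s: 4.8
tcp_pos: [0.6009, -0.0585, 0.1134]
ee_rot: [[-0.19, -0.982, 0.002], [-0.982, 0.19, -0.0], [-0.0, -0.002, -1.0]]
wrist_force: [-1.2, 1.8, 5.8]
gripper_width: 0.002
gripper_force: 3.2
```

```bash
python3 - <<'E'
from h import *
p=capture('side'); save(p,'s1.png',(150,60,400,300),2.4)
for n in('top','side'):
    p=capture(n); W=cloud(p,np.ones((420,560),bool))
    F=W[(W[:,2]>.108)&(W[:,2]<.122)&(W[:,0]>.3)&(W[:,0]<.8)&(abs(W[:,1])<.2)]
    for c in comps(F):
        if len(c)>15: print(n,len(c),rect(c),c.mean(0))
E
```

```text
side 93 [596.8178 -56.1384  70.7253  14.6911  79.8266] [ 0.5951 -0.0495  0.1159]
```

View pics/s1.png

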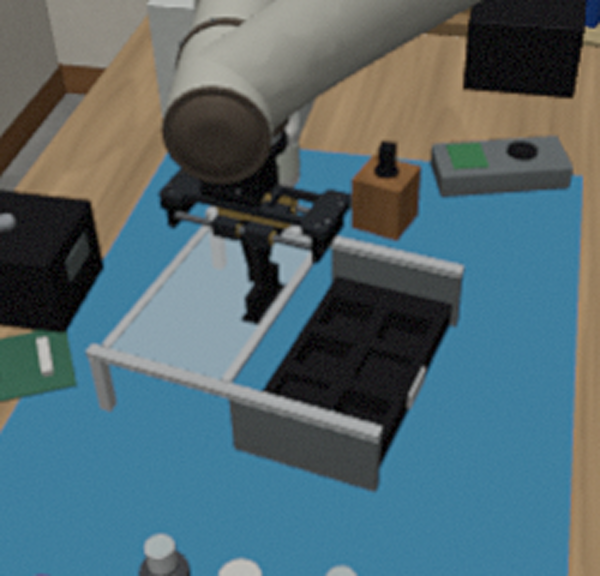

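Request:
{"op": "drive_tool", "data": {
  "rows": [
    [0, 2, -0.4, 0, 0, 0, 0],
    [0, 2, -0.4, 0, 0, 0, 0],
    [0, 0, 0, 0, 0, 0, 0],
    [0, 0, 0, 0, 0, 0, 0],
    [0, 0, 0, 0, 0, 0, 0]
  ]
}}

```text
time_s: 5.37
tcp_pos: [0.6021, -0.0588, 0.1133]
ee_rot: [[-0.19, -0.982, 0.001], [-0.982, 0.19, 0.0], [-0.0, -0.001, -1.0]]
wrist_force: [-0.3, 1.8, 6.4]
gripper_width: 0.002
gripper_force: 2.7
```

Request:
{"op": "drive_tool", "data": {
  "rows": [
    [100, 0, 0, 0, 0, 0, 0],
    [100, 0, 0, 0, 0, 0, 0],
    [100, 0, 0, 0, 0, 0, 0],
    [100, 0, 0, 0, 0, 0, 0],
    [100, 0, 0, 0, 0, 0, 0]
  ]
}}

```text
time_s: 5.78
tcp_pos: [0.6032, -0.059, 0.1134]
ee_rot: [[-0.19, -0.982, 0.003], [-0.982, 0.19, -0.0], [-0.0, -0.003, -1.0]]
wrist_force: [1.7, 0.9, 6.2]
gripper_width: 0.298
gripper_force: 2.8
```

Request:
{"op": "drive_tool", "data": {
  "rows": [
    [100, 0, 0, 20, 0, 0, 0],
    [100, 0, 0, 30, 0, 0, 0],
    [100, 0, 0, 35, 0, 0, 0],
    [100, -20, -35, 0, 0, 0, 0],
    [100, -20, -35, 0, 0, 0, 0]
  ]
}}

```text
time_s: 6.2
tcp_pos: [0.5624, -0.1284, 0.1984]
ee_rot: [[-0.188, -0.982, 0.002], [-0.982, 0.188, 0.001], [-0.001, -0.001, -1.0]]
wrist_force: [-0.4, -0.6, -0.9]
gripper_width: 0.679
gripper_force: 0.0
```

Request:
{"op": "drive_tool", "data": {
  "rows": [
    [100, -17, -35, 0, 0, 0, -0.08],
    [100, -17, -35, 0, 0, 0, -0.08],
    [100, -10, -35, 0, 0, 0, -0.08],
    [100, -8, -35, 0, 0, 0, -0.08],
    [100, -5, -35, 0, 0, 0, -0.08]
  ]
}}

```text
time_s: 6.62
tcp_pos: [0.5026, -0.3049, 0.1963]
ee_rot: [[-0.562, -0.827, -0.004], [-0.827, 0.562, 0.002], [0.0, 0.004, -1.0]]
wrist_force: [0.7, -0.1, 0.6]
gripper_width: 0.977
gripper_force: 0.0
```

```bash
python3 - <<'E'
from h import *
s=sense(); print(s['tcp_pos'],s['wrist_force'],s['gripper_width'])
for n in('top','side'):
    p=capture(n); W=cloud(p,np.ones((420,560),bool))
    if n=='top': save(p,'t2.png',(200,80,480,290),2.5)
    F=W[(W[:,2]>.108)&(W[:,2]<.122)&(W[:,0]>.3)&(W[:,0]<.8)&(W[:,1]<.2)&(W[:,1]>-.4)]
    for c in comps(F):
        if len(c)>15: print(n,len(c),rect(c),c.mean(0))
    W=W[(W[:,0]>.3)&(W[:,0]<.9)&(W[:,1]<.2)&(W[:,1]>-.28)]
    S=W[(abs(W[:,2]-.088)<.004)]
    for c in comps(S):
        if len(c)>100: print(n,'rail',len(c),rect(c), c[:,2].mean())
    b=np.array([.4933,-.038]) if n=='top' else np.array([.4897,-.037])
    a=np.radians(-11); X=np.array([np.cos(a),np.sin(a)]); Y=np.array([-X[1],X[0]])
    for i,(x,y) in enumerate([(-.036,-.072),(-.036,0),(-.036,.072),(.036,-.072),(.036,0),(.036,.072)]):
        d=W[:,:2]-b; m=(abs(d@X-x)<.018)&(abs(d@Y-y)<.018)&(W[:,2]<.06)
        print(n,'pocket',i,m.sum(),np.percentile(W[m,2],[10,50,90]) if m.sum()>3 else None)
E
```

```text
[ 0.5026 -0.3049  0.1963] [ 0.7123 -0.1067  0.6227] 0.9769623545533533
top 189 [589.3061 -56.2126  69.3379  12.7676  78.8746] [ 0.5882 -0.0563  0.1188]
top rail 8491 [576.8787 -54.3348 295.2467 335.475   79.0866] 0.0872099787345035
top rail 112 [ 852.5082 -118.9385  140.2952   20.0592   83.0647] 0.08790358064630133
top pocket 0 228 [0.0041 0.0063 0.0082]
top pocket 1 236 [0.0224 0.0244 0.0267]
top pocket 2 226 [0.0041 0.0066 0.0087]
top pocket 3 217 [0.004  0.0063 0.0084]
top pocket 4 221 [0.004  0.0065 0.0084]
top pocket 5 229 [0.0223 0.0244 0.0263]
side 27 [ 502.9364 -350.5925   19.1076    7.3145    7.7298] [ 0.5028 -0.3503  0.1154]
side 118 [584.236  -54.1512  72.1409  13.3097  79.0283] [ 0.5841 -0.0507  0.1167]
side rail 3857 [572.1733 -52.3165 300.2664 337.1933  78.7132] 0.08635308065250183
side pocket 0 39 [0.0047 0.0063 0.008 ]
side pocket 1 115 [0.0216 0.0236 0.0257]
side pocket 2 19 [0.0042 0.006  0.0089]
side pocket 3 36 [0.0042 0.0063 0.0083]
side pocket 4 48 [0.0037 0.0052 0.0075]
side pocket 5 75 [0.0212 0.0232 0.0252]
```

View pics/t2.png

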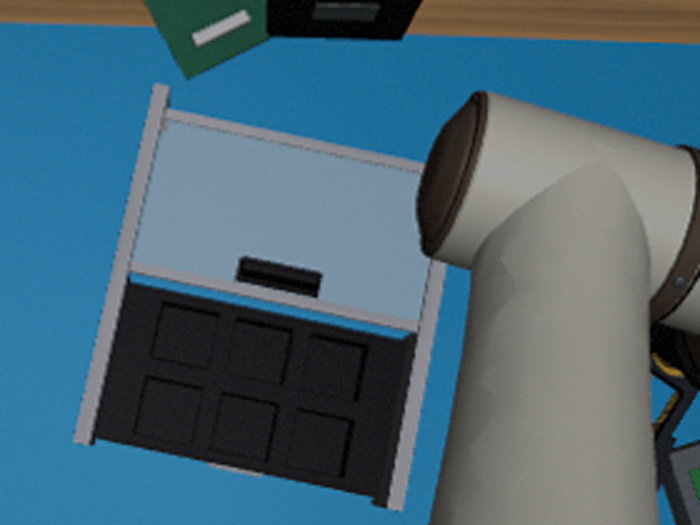

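```bash
python3 -c "
import cv2
f=cv2.imread('pics/s1.png')[160:350,150:370]
cv2.imwrite('pics/s1c.png',cv2.convertScaleAbs(cv2.resize(f,None,fx=3,fy=3,interpolation=cv2.INTER_CUBIC),alpha=2.2))"
```

```text
(no output)
```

View pics/s1c.png

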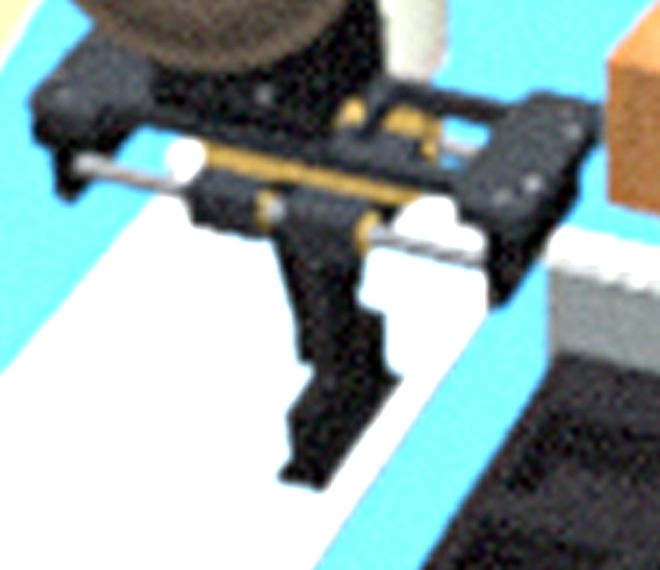

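Request:
{"op": "drive_tool", "data": {
  "rows": [
    [100, 1, -6, 0, 0, 0, -0.115],
    [100, 0.4, -6, 0, 0, 0, -0.115],
    [100, 0.4, -6, 0, 0, 0, -0.115],
    [100, 0.4, -6, 0, 0, 0, -0.115],
    [100, 0.4, -6, 0, 0, 0, -0.115]
  ]
}}

```text
time_s: 7.13
tcp_pos: [0.5067, -0.3333, 0.1959]
ee_rot: [[-0.922, -0.388, -0.004], [-0.388, 0.922, 0.002], [0.002, 0.003, -1.0]]
wrist_force: [-0.0, -0.1, 0.6]
gripper_width: 0.999
gripper_force: 0.0
```

Request:
{"op": "drive_tool", "data": {
  "rows": [
    [100, 0.4, -6, 0, 0, 0, -0.115],
    [100, 0.4, -6, 0, 0, 0, -0.115],
    [100, 0, -6, 0, 0, 0, -0.115],
    [100, 0, -7, 0, 0, 0, -0.115],
    [100, 0, 0, 0, 0, 0, 0]
  ]
}}

```text
time_s: 7.55
tcp_pos: [0.5077, -0.3588, 0.1958]
ee_rot: [[-0.998, 0.059, -0.003], [0.059, 0.998, 0.002], [0.003, 0.002, -1.0]]
wrist_force: [-0.3, -0.3, -0.2]
gripper_width: 1.0
gripper_force: 0.0
```

```bash
python3 -c "
from h import *
s=sense();print(s['tcp_pos'],s['joints'],np.degrees(np.arctan2(s['ee_rot'][1][1],s['ee_rot'][0][1])))"
```

```text
[ 0.5077 -0.3588  0.1958] [-20.3767  22.6062  -1.5429  -0.051  -66.0606 -72.9605] 86.64184770117085
```

Request:
{"op": "drive_tool", "data": {
  "rows": [
    [100, -1, -1, -30, 0, 0, 0],
    [100, 0, 0, -30, 0, 0, 0],
    [100, 0, 0, -28, 0, 0, 0],
    [0, 0, 0, 0, 0, 0, 0],
    [0, 0, 0, 0, 0, 0, 0]
  ]
}}

```text
time_s: 7.97
tcp_pos: [0.5064, -0.3592, 0.1079]
ee_rot: [[-0.999, 0.054, -0.005], [0.054, 0.999, 0.002], [0.005, 0.002, -1.0]]
wrist_force: [0.8, -1.0, 0.9]
gripper_width: 0.921
gripper_force: 0.0
```

Request:
{"op": "drive_tool", "data": {
  "rows": [
    [0, 0, 0, 0, 0, 0, 0],
    [0, 0, 0, 0, 0, 0, 0],
    [0, 0, 0, 0, 0, 0, 0],
    [0, 0, 0, 0, 0, 0, 0],
    [0, 0, 0, 0, 0, 0, 0]
  ]
}}

```text
time_s: 8.38
tcp_pos: [0.508, -0.3603, 0.1105]
ee_rot: [[-0.998, 0.056, 0.002], [0.056, 0.998, -0.001], [-0.002, -0.001, -1.0]]
wrist_force: [-0.8, -0.1, -0.3]
gripper_width: 0.553
gripper_force: 0.0
```

Request:
{"op": "drive_tool", "data": {
  "rows": [
    [0, 0, 0, 0, 0, 0, 0],
    [0, 0, 0, 0, 0, 0, 0],
    [0, 0, 0, 0, 0, 0, 0],
    [0, 0, 0, 0, 0, 0, 0],
    [0, 0, 0, 0, 0, 0, 0]
  ]
}}

```text
time_s: 8.8
tcp_pos: [0.5076, -0.3601, 0.1094]
ee_rot: [[-0.998, 0.056, -0.0], [0.056, 0.998, 0.0], [0.0, 0.0, -1.0]]
wrist_force: [0.7, -0.4, 0.9]
gripper_width: 0.244
gripper_force: 30.0
```

Request:
{"op": "drive_tool", "data": {
  "rows": [
    [0, 0, 0, 15, 0, 0, 0],
    [0, 0, 0, 35, 0, 0, 0],
    [0, 0, 0, 35, 0, 0, 0],
    [0, 0, 0, 25, 0, 0, 0],
    [0, 0, 0, 0, 0, 0, 0]
  ]
}}

```text
time_s: 9.22
tcp_pos: [0.5104, -0.362, 0.2265]
ee_rot: [[-0.998, 0.055, 0.011], [0.055, 0.998, -0.007], [-0.011, -0.006, -1.0]]
wrist_force: [1.0, 0.9, 0.4]
gripper_width: 0.244
gripper_force: 30.0
```

```bash
python3 - <<'E'
from h import *
s=sense(); print(s['tcp_pos'],s['wrist_force'],s['gripper_width'],s['gripper_force'])
p=capture('side'); save(p,'s3.png',(220,30,420,180),3)
E
```

```text
[ 0.5104 -0.362   0.2265] [1.0497 0.8593 0.4117] 0.24406314122702774 29.951404631137848
```

View pics/s3.png

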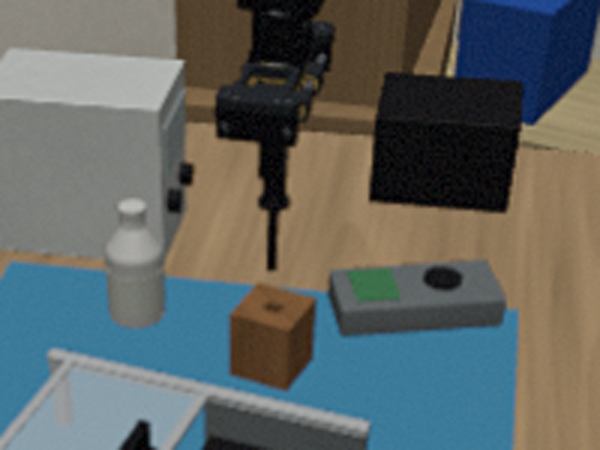

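The feeler is clear of the stand with its shaft upright (tip at crop pixel (272,268)), and the bare hole shows at (272,307). Depth shows packing blocks in pockets 1 and 5, so I'll probe pocket 0 in the near row and then pocket 3 in the far row.

Request:
{"op": "drive_tool", "data": {
  "rows": [
    [0, -8, 32.3, 0, 0, 0, -0.03],
    [0, -8, 32.3, 0, 0, 0, -0.03],
    [0, -8, 32.3, 0, 0, 0, -0.03],
    [0, -8, 32.3, 0, 0, 0, -0.03],
    [0, -8, 32.3, 0, 0, 0, -0.013]
  ]
}}

```text
time_s: 9.68
tcp_pos: [0.466, -0.1971, 0.2178]
ee_rot: [[-0.982, 0.19, -0.003], [0.19, 0.982, 0.001], [0.003, 0.0, -1.0]]
wrist_force: [0.7, 0.6, -0.5]
gripper_width: 0.244
gripper_force: 29.9
```

Request:
{"op": "drive_tool", "data": {
  "rows": [
    [0, -8, 32.3, 0, 0, 0, 0],
    [0, -8, 32.3, 0, 0, 0, 0],
    [0, -7, 31, 0, 0, 0, 0],
    [0, 0, 0, 0, 0, 0, 0],
    [0, 0, 0, 0, 0, 0, 0]
  ]
}}

```text
time_s: 10.1
tcp_pos: [0.4437, -0.1017, 0.2186]
ee_rot: [[-0.983, 0.185, -0.002], [0.185, 0.983, 0.0], [0.002, -0.0, -1.0]]
wrist_force: [-0.3, -0.7, -0.1]
gripper_width: 0.241
gripper_force: 30.0
```

Request:
{"op": "drive_tool", "data": {
  "rows": [
    [0, 0, 0, -25, 0, 0, 0],
    [0, 0, 0, -25, 0, 0, 0],
    [0, 0, 0, -25, 0, 0, 0],
    [0, 0, 0, -15, 0, 0, 0],
    [0, 0, 0, 0, 0, 0, 0]
  ]
}}

```text
time_s: 10.52
tcp_pos: [0.4415, -0.104, 0.1254]
ee_rot: [[-0.982, 0.191, -0.009], [0.191, 0.982, -0.0], [0.009, -0.002, -1.0]]
wrist_force: [-0.3, -0.1, -0.5]
gripper_width: 0.246
gripper_force: 30.0
```

Request:
{"op": "drive_tool", "data": {
  "rows": [
    [0, 0, 0, -6, 0, 0, 0],
    [0, 0, 0, -6, 0, 0, 0],
    [0, 0, 0, -4, 0, 0, 0],
    [0, 0, 0, -2, 0, 0, 0],
    [0, 0, 0, 0, 0, 0, 0]
  ]
}}

```text
time_s: 10.93
tcp_pos: [0.4446, -0.1031, 0.1114]
ee_rot: [[-0.982, 0.188, 0.0], [0.188, 0.982, 0.0], [-0.0, 0.0, -1.0]]
wrist_force: [-0.9, -0.7, -0.7]
gripper_width: 0.246
gripper_force: 30.0
```

Request:
{"op": "drive_tool", "data": {
  "rows": [
    [0, 0, 0, -1, 0, 0, 0],
    [0, 0, 0, 0, 0, 0, 0],
    [0, 0, 0, 0, 0, 0, 0],
    [0, 0, 0, 0, 0, 0, 0]
  ]
}}

```text
time_s: 11.27
tcp_pos: [0.4448, -0.103, 0.1107]
ee_rot: [[-0.982, 0.188, 0.001], [0.188, 0.982, 0.0], [-0.001, 0.0, -1.0]]
wrist_force: [0.1, 0.1, -0.8]
gripper_width: 0.249
gripper_force: 30.0
```

Request:
{"op": "drive_tool", "data": {
  "rows": [
    [0, 0, 0, -1, 0, 0, 0],
    [0, 0, 0, -1, 0, 0, 0],
    [0, 0, 0, 0, 0, 0, 0],
    [0, 0, 0, 0, 0, 0, 0]
  ]
}}

```text
time_s: 11.6
tcp_pos: [0.4463, -0.1032, 0.1102]
ee_rot: [[-0.982, 0.187, 0.004], [0.187, 0.982, -0.001], [-0.004, -0.0, -1.0]]
wrist_force: [-1.0, 0.7, 6.8]
gripper_width: 0.243
gripper_force: 30.0
```

Request:
{"op": "drive_tool", "data": {
  "rows": [
    [0, 0, 0, 22, 0, 0, 0],
    [0, 0, 0, 30, 0, 0, 0],
    [0, 23.6, -4.6, 0, 0, 0, 0],
    [0, 23.6, -4.6, 0, 0, 0, 0],
    [0, 23.6, -4.6, 0, 0, 0, 0]
  ]
}}

```text
time_s: 12.02
tcp_pos: [0.5165, -0.1169, 0.1615]
ee_rot: [[-0.982, 0.188, 0.002], [0.188, 0.982, 0.0], [-0.002, 0.001, -1.0]]
wrist_force: [0.1, 0.6, -0.2]
gripper_width: 0.244
gripper_force: 30.0
```

Request:
{"op": "drive_tool", "data": {
  "rows": [
    [0, 0, 0, 0, 0, 0, 0],
    [0, 0, 0, -20, 0, 0, 0],
    [0, 0, 0, -20, 0, 0, 0],
    [0, 0, 0, -6, 0, 0, 0],
    [0, 0, 0, -2, 0, 0, 0]
  ]
}}

```text
time_s: 12.43
tcp_pos: [0.5139, -0.1168, 0.1109]
ee_rot: [[-0.982, 0.188, -0.004], [0.188, 0.982, -0.0], [0.004, -0.001, -1.0]]
wrist_force: [-0.2, 0.4, 0.1]
gripper_width: 0.246
gripper_force: 30.0
```

Request:
{"op": "drive_tool", "data": {
  "rows": [
    [0, 0, 0, -2, 0, 0, 0],
    [0, 0, 0, -1, 0, 0, 0],
    [0, 0, 0, -1, 0, 0, 0],
    [0, 0, 0, 0, 0, 0, 0],
    [0, 0, 0, 0, 0, 0, 0]
  ]
}}

```text
time_s: 12.85
tcp_pos: [0.5166, -0.117, 0.1103]
ee_rot: [[-0.982, 0.187, 0.003], [0.187, 0.982, -0.001], [-0.004, 0.0, -1.0]]
wrist_force: [0.4, -0.0, 5.7]
gripper_width: 0.244
gripper_force: 30.0
```

Request:
{"op": "drive_tool", "data": {
  "rows": [
    [0, 0, 0, 22, 0, 0, 0],
    [0, 0, 0, 35, 0, 0, 0],
    [0, 0, 0, 35, 0, 0, 0],
    [0, 0, 0, 20, 0, 0, 0],
    [0, -1.2, -34.7, 0, 0, 0, 0.03]
  ]
}}

```text
time_s: 13.27
tcp_pos: [0.5178, -0.149, 0.2268]
ee_rot: [[-0.988, 0.152, 0.013], [0.152, 0.988, -0.0], [-0.013, 0.002, -1.0]]
wrist_force: [0.8, -0.3, -0.1]
gripper_width: 0.248
gripper_force: 30.0
```

Request:
{"op": "drive_tool", "data": {
  "rows": [
    [0, -1.2, -34.7, 0, 0, 0, 0.03],
    [0, -1.2, -34.7, 0, 0, 0, 0.03],
    [0, -1.2, -34.7, 0, 0, 0, 0.03],
    [0, -1.2, -34.7, 0, 0, 0, 0.013],
    [0, -1.2, -34.7, 0, 0, 0, 0]
  ]
}}

```text
time_s: 13.68
tcp_pos: [0.5078, -0.3264, 0.2207]
ee_rot: [[-0.998, 0.056, 0.001], [0.056, 0.998, 0.0], [-0.001, 0.0, -1.0]]
wrist_force: [1.1, 0.5, 0.2]
gripper_width: 0.247
gripper_force: 30.0
```

Request:
{"op": "drive_tool", "data": {
  "rows": [
    [0, -1, -34.7, 0, 0, 0, 0],
    [0, 0, 0, 0, 0, 0, 0],
    [0, 0, 0, 0, 0, 0, 0],
    [0, 0, 0, 0, 0, 0, 0],
    [0, 0, 0, 0, 0, 0, 0]
  ]
}}

```text
time_s: 14.1
tcp_pos: [0.5072, -0.3587, 0.2206]
ee_rot: [[-0.998, 0.055, 0.0], [0.055, 0.998, 0.0], [-0.0, 0.0, -1.0]]
wrist_force: [0.1, 0.6, 0.3]
gripper_width: 0.245
gripper_force: 30.0
```

```bash
python3 - <<'E'
from h import *
s=sense(); print(s['tcp_pos'],s['joints'],s['ee_rot'])
p=capture('side'); save(p,'s4.png',(220,30,420,180),3)
s=sense(); print(s['tcp_pos'])
E
```

```text
[ 0.5072 -0.3587  0.2206] [-20.3725  21.49     0.3648  -0.0238 -68.8729 -72.7844] [[-0.9985  0.0552  0.0002]
 [ 0.0552  0.9985  0.0004]
 [-0.0001  0.0004 -1.    ]]
[ 0.5074 -0.3585  0.2208]
```

Request:
{"op": "drive_tool", "data": {
  "rows": [
    [0, 0, -1.4, -20, 0, 0, 0],
    [0, 0, 0, -15, 0, 0, 0],
    [0, 0, 0, -10, 0, 0, 0],
    [0, 0, 0, -10, 0, 0, 0],
    [0, 0, 0, -10, 0, 0, 0]
  ]
}}

```text
time_s: 14.57
tcp_pos: [0.5077, -0.3606, 0.1553]
ee_rot: [[-0.998, 0.055, 0.001], [0.055, 0.998, -0.001], [-0.001, -0.001, -1.0]]
wrist_force: [-0.9, 0.2, 0.1]
gripper_width: 0.248
gripper_force: 30.0
```

Request:
{"op": "drive_tool", "data": {
  "rows": [
    [0, 0, 0, -10, 0, 0, 0],
    [0, 0, 0, -10, 0, 0, 0],
    [0, 0, 0, -10, 0, 0, 0],
    [0, 0, 0, -8, 0, 0, 0],
    [0, 0, 0, -3, 0, 0, 0]
  ]
}}

```text
time_s: 14.98
tcp_pos: [0.5064, -0.3608, 0.1126]
ee_rot: [[-0.998, 0.056, -0.002], [0.056, 0.998, 0.001], [0.002, 0.001, -1.0]]
wrist_force: [-0.3, -0.4, -1.4]
gripper_width: 0.245
gripper_force: 30.0
```

Request:
{"op": "drive_tool", "data": {
  "rows": [
    [0, 0, 0, -2, 0, 0, 0],
    [0, 0, 0, -2, 0, 0, 0],
    [0, 0, 0, -1, 0, 0, 0],
    [0, 0, 0, 0, 0, 0, 0],
    [0, 0, 0, 0, 0, 0, 0]
  ]
}}

```text
time_s: 15.4
tcp_pos: [0.5074, -0.3612, 0.1098]
ee_rot: [[-0.998, 0.056, 0.001], [0.056, 0.998, -0.0], [-0.001, -0.0, -1.0]]
wrist_force: [0.4, 0.2, -1.0]
gripper_width: 0.246
gripper_force: 30.0
```

Request:
{"op": "drive_tool", "data": {
  "rows": [
    [60, 0, 0, 0, 0, 0, 0],
    [60, 0, 0, 0, 0, 0, 0],
    [60, 0, 0, 0, 0, 0, 0],
    [60, 0, 0, 0, 0, 0, 0],
    [60, 0, 0, 0, 0, 0, 0]
  ]
}}

```text
time_s: 15.82
tcp_pos: [0.5073, -0.3612, 0.1096]
ee_rot: [[-0.998, 0.056, 0.0], [0.056, 0.998, -0.0], [-0.0, -0.0, -1.0]]
wrist_force: [-0.1, -0.2, -1.2]
gripper_width: 0.532
gripper_force: 0.0
```

Request:
{"op": "drive_tool", "data": {
  "rows": [
    [60, 0, 0, 10, 0, 0, 0],
    [60, 0, 0, 25, 0, 0, 0],
    [60, 0, 0, 35, 0, 0, 0],
    [60, 0, 0, 30, 0, 0, 0],
    [60, -3.5, 37.2, 0, 0, 0, -0.0133]
  ]
}}

```text
time_s: 16.23
tcp_pos: [0.5079, -0.3297, 0.2175]
ee_rot: [[-0.997, 0.073, 0.013], [0.073, 0.997, -0.009], [-0.014, -0.008, -1.0]]
wrist_force: [2.1, 1.1, 0.7]
gripper_width: 0.601
gripper_force: 0.0
```

Request:
{"op": "drive_tool", "data": {
  "rows": [
    [60, -3.5, 37.2, 0, 0, 0, -0.0133],
    [60, -3.5, 37.2, 0, 0, 0, -0.0133],
    [60, -3.5, 37.2, 0, 0, 0, -0.0133],
    [60, -3.5, 37.2, 0, 0, 0, -0.0133],
    [60, -3.5, 37.2, 0, 0, 0, -0.0133]
  ]
}}

```text
time_s: 16.65
tcp_pos: [0.4859, -0.1364, 0.2105]
ee_rot: [[-0.991, 0.137, 0.002], [0.137, 0.991, -0.0], [-0.002, 0.0, -1.0]]
wrist_force: [0.6, 0.4, -1.0]
gripper_width: 0.599
gripper_force: 0.0
```

Request:
{"op": "drive_tool", "data": {
  "rows": [
    [60, -3.5, 37.2, 0, 0, 0, -0.0133],
    [60, -3.5, 37.2, 0, 0, 0, -0.0133],
    [60, -3.5, 37.2, 0, 0, 0, -0.0133],
    [60, -3.5, 37.2, 0, 0, 0, -0.0133],
    [60, -3.5, 37.2, 0, 0, 0, -0.0133]
  ]
}}

```text
time_s: 17.07
tcp_pos: [0.4684, 0.0498, 0.2107]
ee_rot: [[-0.979, 0.202, 0.002], [0.202, 0.979, 0.001], [-0.002, 0.001, -1.0]]
wrist_force: [1.3, 0.0, -0.3]
gripper_width: 0.599
gripper_force: 0.0
```

Request:
{"op": "drive_tool", "data": {
  "rows": [
    [60, -3.5, 37.2, 0, 0, 0, 0],
    [60, -3.5, 37.2, 0, 0, 0, 0],
    [60, 0, 0, 0, 0, 0, 0],
    [60, 0, 0, 0, 0, 0, 0]
  ]
}}

```text
time_s: 17.4
tcp_pos: [0.4616, 0.1243, 0.2103]
ee_rot: [[-0.98, 0.197, 0.001], [0.197, 0.98, 0.0], [-0.001, 0.001, -1.0]]
wrist_force: [-0.4, -0.0, 0.5]
gripper_width: 0.596
gripper_force: 0.0
```

```bash
cat > scene.py <<'E'
from h import *
s=sense(); print(s['time_s'],s['tcp_pos'],np.degrees(np.arctan2(s['ee_rot'][1][1],s['ee_rot'][0][1])),s['wrist_force'])
for n in('top','side'):
    p=capture(n)
    for l in('lens0','feeler'):
        for d in masks_of(l,p):
            if d['p']<.25: continue
            c=cloud(p,d['region']); 
            if len(c)<20: continue
            h=.0605 if l=='lens0' else .122
            if l=='lens0' and np.percentile(c[:,2],97)>.08: h=np.percentile(c[:,2],96)
            t=c[abs(c[:,2]-h)<.005]
            if len(t)<5: continue
            f=p['frame'][d['region']].mean(0)
            print(n,l,round(d['p'],2),np.array(d['xy']).astype(int),len(t),rect(t)[:4],t[:,2].mean(),'PURPLE' if f[1]<.85*f[0] and l=='lens0' else '')
E
python3 scene.py
```

```text
17.4 [0.4616 0.1243 0.2103] 78.62343222185842 [-0.4366 -0.0161  0.5356]
top lens0 0.79 [145 144] 111 [708.9872 332.1688  27.799   25.5171] 0.06109920420121933 PURPLE
top lens0 0.55 [171 174] 112 [618.2444 268.2533  25.8064  25.6944] 0.06071710807781994 
top feeler 0.69 [448 228] 93 [ 506.9997 -361.6748   19.8833   20.8986] 0.12215112299715553 
side lens0 0.97 [219 301] 121 [614.5162 271.9909  26.769   26.1803] 0.05976044557348778 
side lens0 0.88 [169 316] 118 [705.6608 335.0122  25.4614  26.8814] 0.059774140052325606 PURPLE
side lens0 0.69 [288 343] 140 [439.9437 353.4793  24.1132  28.0312] 0.060098614791756336 
side lens0 0.61 [290 310] 122 [442.9672 274.1046  25.7806  28.3417] 0.0597948094326353 
side lens0 0.61 [331 358] 150 [346.9438 364.0699  25.531   26.383 ] 0.06013359521481617 PURPLE
```

Request:
{"op": "drive_tool", "data": {
  "rows": [
    [60, -3.8, 36.8, 0, 0, 0, 0],
    [60, -3.8, 36.8, 0, 0, 0, 0],
    [60, -3.7, 36.8, 0, 0, 0, 0],
    [60, -3.7, 36.8, 0, 0, 0, 0],
    [60, 0, 0, 0, 0, 0, 0]
  ]
}}

```text
time_s: 18.12
tcp_pos: [0.4473, 0.2739, 0.2094]
ee_rot: [[-0.98, 0.198, 0.002], [0.198, 0.98, 0.002], [-0.001, 0.002, -1.0]]
wrist_force: [1.7, -0.5, 1.2]
gripper_width: 0.6
gripper_force: 0.0
```

Request:
{"op": "drive_tool", "data": {
  "rows": [
    [60, 0, 0, -35, 0, 0, 0],
    [60, 0, 0, -35, 0, 0, 0],
    [60, 0, 0, -30, 0, 0, 0],
    [60, 0, 0, -10, 0, 0, 0],
    [60, 0, 0, 0, 0, 0, 0]
  ]
}}

```text
time_s: 18.53
tcp_pos: [0.4458, 0.2675, 0.097]
ee_rot: [[-0.979, 0.203, -0.004], [0.203, 0.979, -0.005], [0.003, -0.006, -1.0]]
wrist_force: [0.7, -0.9, 0.9]
gripper_width: 0.602
gripper_force: 0.0
```

Request:
{"op": "drive_tool", "data": {
  "rows": [
    [60, 0, 0, -20, 0, 0, 0],
    [60, 0, 0, -20, 0, 0, 0],
    [60, 0, 0, -10, 0, 0, 0],
    [60, 0, 0, 0, 0, 0, 0],
    [60, 0, 0, 0, 0, 0, 0]
  ]
}}

```text
time_s: 18.95
tcp_pos: [0.4476, 0.2701, 0.0506]
ee_rot: [[-0.98, 0.201, 0.001], [0.201, 0.98, 0.001], [-0.001, 0.001, -1.0]]
wrist_force: [1.1, -0.5, -0.1]
gripper_width: 0.6
gripper_force: 0.0
```

Request:
{"op": "drive_tool", "data": {
  "rows": [
    [0, 0, 0, 0, 0, 0, 0],
    [0, 0, 0, 0, 0, 0, 0],
    [0, 0, 0, 0, 0, 0, 0],
    [0, 0, 0, 0, 0, 0, 0],
    [0, 0, 0, 0, 0, 0, 0]
  ]
}}

```text
time_s: 19.37
tcp_pos: [0.4474, 0.2705, 0.0502]
ee_rot: [[-0.98, 0.201, 0.002], [0.201, 0.98, 0.002], [-0.001, 0.002, -1.0]]
wrist_force: [0.8, 1.4, 1.8]
gripper_width: 0.311
gripper_force: 19.7
```

Request:
{"op": "drive_tool", "data": {
  "rows": [
    [0, 0, 0, 0, 0, 0, 0],
    [0, 0, 0, 0, 0, 0, 0],
    [0, 0, 0, 0, 0, 0, 0]
  ]
}}

```text
time_s: 19.62
tcp_pos: [0.4474, 0.2706, 0.0502]
ee_rot: [[-0.98, 0.201, 0.002], [0.201, 0.98, 0.002], [-0.001, 0.002, -1.0]]
wrist_force: [0.8, 0.9, 3.7]
gripper_width: 0.299
gripper_force: 30.1
```

Request:
{"op": "drive_tool", "data": {
  "rows": [
    [0, 0, 0, 20, 0, 0, 0],
    [0, 0, 0, 35, 0, 0, 0],
    [0, 0, 0, 40, 0, 0, 0],
    [0, 0, 0, 35, 0, 0, 0],
    [0, 3.5, -33, 0, 0, 0, 0]
  ]
}}

```text
time_s: 20.03
tcp_pos: [0.4542, 0.2421, 0.1864]
ee_rot: [[-0.981, 0.195, 0.012], [0.196, 0.981, 0.009], [-0.01, 0.011, -1.0]]
wrist_force: [3.1, 0.2, -1.3]
gripper_width: 0.298
gripper_force: 30.0
```

Request:
{"op": "drive_tool", "data": {
  "rows": [
    [0, 3.5, -33, 0, 0, 0, 0],
    [0, 3.5, -33, 0, 0, 0, 0],
    [0, 3.5, -33, 0, 0, 0, 0],
    [0, 3.5, -33, 0, 0, 0, 0],
    [0, 3.5, -33, 0, 0, 0, 0]
  ]
}}

```text
time_s: 20.45
tcp_pos: [0.4661, 0.0696, 0.1784]
ee_rot: [[-0.98, 0.201, -0.003], [0.201, 0.98, -0.001], [0.003, -0.002, -1.0]]
wrist_force: [1.0, 0.1, -1.5]
gripper_width: 0.297
gripper_force: 30.0
```

Request:
{"op": "drive_tool", "data": {
  "rows": [
    [0, 3.3, -33, 0, 0, 0, 0],
    [0, 0, 0, 0, 0, 0, 0],
    [0, 0, 0, 0, 0, 0, 0],
    [0, 0, 0, 0, 0, 0, 0],
    [0, 0, 0, 0, 0, 0, 0]
  ]
}}

```text
time_s: 20.87
tcp_pos: [0.4705, 0.0392, 0.179]
ee_rot: [[-0.98, 0.2, -0.001], [0.2, 0.98, -0.0], [0.001, -0.0, -1.0]]
wrist_force: [-0.3, -0.2, -1.5]
gripper_width: 0.298
gripper_force: 30.0
```

```bash
python3 scene.py
```

```text
20.8667 [0.4705 0.0392 0.179 ] 78.43955876028227 [-0.2745 -0.1555 -1.5075]
top lens0 0.77 [173 182] 113 [617.558  268.8221  25.8051  26.3545] 0.0607791291578738 
top lens0 0.55 [147 143] 114 [710.0537 332.0784  26.9461  25.6885] 0.06098540373555374 PURPLE
top feeler 0.71 [448 227] 93 [ 506.8142 -360.9161   19.7313   19.9913] 0.12195571496459721 
side lens0 0.95 [218 300] 104 [613.5355 272.6034  26.3921  24.9508] 0.059786939425521386 
side lens0 0.79 [171 315] 118 [706.1202 336.6823  25.8166  26.3921] 0.05985646752128279 PURPLE
side lens0 0.65 [297 201] 24 [457.3797  48.3271  27.5911   8.0371] 0.18839942115433947 
side lens0 0.59 [288 347] 140 [439.9415 353.5782  24.1497  27.2694] 0.06005665691888247
```

Request:
{"op": "drive_tool", "data": {
  "rows": [
    [0, 1.2, 0.4, -30, 0, 0, 0],
    [0, 0, 0, -35, 0, 0, 0],
    [0, 0, 0, -20, 0, 0, 0],
    [0, 0, 0, 0, 0, 0, 0],
    [0, 0, 0, 0, 0, 0, 0]
  ]
}}

```text
time_s: 21.58
tcp_pos: [0.472, 0.0391, 0.0941]
ee_rot: [[-0.98, 0.2, -0.002], [0.2, 0.98, -0.001], [0.002, -0.002, -1.0]]
wrist_force: [0.6, -0.0, -0.1]
gripper_width: 0.297
gripper_force: 30.0
```

Request:
{"op": "drive_tool", "data": {
  "rows": [
    [0, 0, 0, -8, 0, 0, 0],
    [0, 0, 0, -7, 0, 0, 0],
    [0, 0, 0, -6, 0, 0, 0],
    [0, 0, 0, -6, 0, 0, 0],
    [0, 0, 0, 0, 0, 0, 0]
  ]
}}

```text
time_s: 22.0
tcp_pos: [0.4713, 0.032, 0.0728]
ee_rot: [[-0.981, 0.196, -0.005], [0.196, 0.981, -0.014], [0.002, -0.014, -1.0]]
wrist_force: [-5.2, -30.2, 34.7]
gripper_width: 0.309
gripper_force: 31.4
```

Request:
{"op": "drive_tool", "data": {
  "rows": [
    [0, 0, 0, -6, 0, 0, 0],
    [0, 0, 0, -3, 0, 0, 0],
    [0, 0, 0, -1, 0, 0, 0],
    [0, 0, 0, 0, 0, 0, 0]
  ]
}}

```text
time_s: 22.33
tcp_pos: [0.47, 0.0364, 0.0575]
ee_rot: [[-0.979, 0.203, -0.004], [0.203, 0.979, -0.003], [0.003, -0.004, -1.0]]
wrist_force: [-0.5, -7.2, -3.3]
gripper_width: 0.3
gripper_force: 28.9
```

Request:
{"op": "drive_tool", "data": {
  "rows": [
    [45, 0, 0, 0, 0, 0, 0],
    [45, 0, 0, 0, 0, 0, 0],
    [45, 0, 0, 0, 0, 0, 0],
    [45, 0, 0, 0, 0, 0, 0]
  ]
}}

```text
time_s: 22.67
tcp_pos: [0.4732, 0.0397, 0.0582]
ee_rot: [[-0.98, 0.201, 0.002], [0.201, 0.98, 0.001], [-0.002, 0.001, -1.0]]
wrist_force: [-0.2, 0.0, 0.4]
gripper_width: 0.435
gripper_force: 0.0
```

Request:
{"op": "drive_tool", "data": {
  "rows": [
    [45, 0, 0, 20, 0, 0, 0],
    [45, 0, 0, 40, 0, 0, 0],
    [45, 0, 0, 40, 0, 0, 0],
    [45, -2, 35, 20, 0, 0, 0],
    [60, -2, 35, 0, 0, 0, 0]
  ]
}}

```text
time_s: 23.08
tcp_pos: [0.4717, 0.1107, 0.1837]
ee_rot: [[-0.979, 0.203, 0.012], [0.203, 0.979, 0.006], [-0.011, 0.008, -1.0]]
wrist_force: [1.1, 0.2, 0.1]
gripper_width: 0.473
gripper_force: 0.0
```

Request:
{"op": "drive_tool", "data": {
  "rows": [
    [60, -3, 40, 0, 0, 0, 0],
    [60, -3, 40, 0, 0, 0, 0],
    [60, -3, 40, 0, 0, 0, 0],
    [60, 0, 30, 0, 0, 0, 0],
    [60, 0, 0, 0, 0, 0, 0]
  ]
}}

```text
time_s: 23.5
tcp_pos: [0.4598, 0.2647, 0.1779]
ee_rot: [[-0.981, 0.196, 0.003], [0.196, 0.981, 0.003], [-0.002, 0.003, -1.0]]
wrist_force: [-0.3, -0.5, -0.2]
gripper_width: 0.6
gripper_force: 0.0
```

```bash
python3 scene.py; python3 - <<'E'
from h import *
p=capture('top'); save(p,'t5.png',(210,110,390,290),3.2)
W=cloud(p,np.ones((420,560),bool)); b=np.array([.4933,-.0382]); a=np.radians(-10.91)
X=np.array([np.cos(a),np.sin(a)]); Y=np.array([-X[1],X[0]]); d=W[:,:2]-b; P=np.c_[d@X,d@Y,W[:,2]]*1000
# floor/rim-plane rectangles of empty pockets from rim plane points
for i,(x,y) in enumerate([(-36,-72),(-36,0),(-36,72),(36,-72),(36,0),(36,72)]):
    m=(abs(P[:,0]-x)<35)&(abs(P[:,1]-y)<35)&(P[:,2]<30); q=P[m]; print(i,m.sum(),np.percentile(q,[1,99],axis=0)[:,:2].ravel() if m.sum()>5 else '')
m=(abs(P[:,0])<70)&(abs(P[:,1])<120)&(P[:,2]>55)&(P[:,2]<75); print('barrel',m.sum(),P[m].mean(0),rect(P[m]/1000))
E
```

```text
23.5 [0.4598 0.2647 0.1779] 78.72030630340915 [-0.2546 -0.4857 -0.2179]
top lens0 0.76 [172 181] 118 [618.6136 267.8524  26.471   25.9699] 0.06087622993099102 
top lens0 0.74 [126 290] 125 [350.2515 361.9247  25.0189  26.3923] 0.060279249783718306 PURPLE
top lens0 0.7 [268 241] 31 [472.7915  43.2871  27.1339  22.0976] 0.06458877918113005 
top lens0 0.57 [146 144] 105 [708.0353 331.4219  24.026   26.1844] 0.06086388197472167 PURPLE
top feeler 0.72 [449 230] 101 [ 506.8612 -361.659    19.8624   21.2658] 0.12184505588351278 
top feeler 0.67 [311 199] 176 [589.3788 -56.4042  69.7583  12.1004] 0.12038009802159534 
side lens0 0.91 [331 358] 152 [346.8526 365.1429  25.5357  26.2299] 0.06025020237988456 PURPLE
side lens0 0.86 [287 344] 142 [439.8989 353.4805  24.2539  26.6929] 0.06007358620149036 
side lens0 0.8 [216 298] 119 [614.6211 272.3364  26.7566  27.9293] 0.05975492675558504 
side lens0 0.78 [169 316] 107 [703.8607 335.5734  23.5361  25.0936] 0.05989743750665396 PURPLE
0 525 [-62.0037 -99.2401  -8.973  -48.5704]
1 535 [-61.909  -26.9176  -9.0486  25.7405]
2 297 [-62.1655  45.4235  -8.9687  99.2846]
3 512 [ 12.0981 -99.0949  63.2337 -48.0691]
4 513 [ 12.1255 -26.7452  63.2385  25.8183]
5 515 [10.9425 45.6424 63.0501 99.3221]
barrel 120 [-35.2317  75.0666  66.5648] [-34.6993  75.1912  27.0762  24.7182  12.1155]
```

View pics/t5.png

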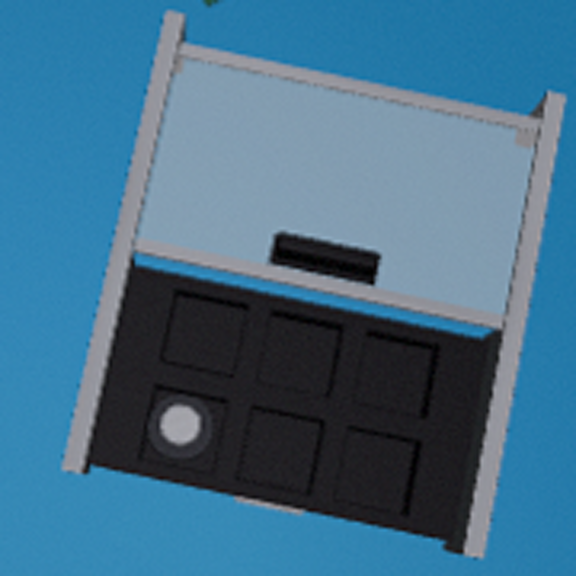

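The top image shows the first lens seated upright in pocket 2 (crop pixel (180,425)), with its barrel top at 66.6 mm, so its underside is on the floor. It touched the rim on the way in, so I'll step the next ones in more slowly and watch the force. Next is the lens at about (0.444, 0.350).

Request:
{"op": "drive_tool", "data": {
  "rows": [
    [60, -5, 28, 0, 0, 0, 0],
    [60, -5, 28, 0, 0, 0, 0],
    [60, -5.5, 29.5, 0, 0, 0, 0],
    [60, 0, 0, -30, 0, 0, 0],
    [60, 0, 0, -35, 0, 0, 0]
  ]
}}

```text
time_s: 24.27
tcp_pos: [0.4454, 0.3472, 0.1146]
ee_rot: [[-0.98, 0.2, 0.005], [0.2, 0.98, 0.007], [-0.004, 0.008, -1.0]]
wrist_force: [0.1, 0.3, -1.0]
gripper_width: 0.6
gripper_force: 0.0
```

Request:
{"op": "drive_tool", "data": {
  "rows": [
    [60, 0, 0, -20, 0, 0, 0],
    [60, 0, 0, 0, 0, 0, 0],
    [60, 0, 0, 0, 0, 0, 0],
    [60, 0, 0, 0, 0, 0, 0],
    [60, 0, 0, 0, 0, 0, 0]
  ]
}}

```text
time_s: 24.68
tcp_pos: [0.4449, 0.3453, 0.0946]
ee_rot: [[-0.98, 0.201, 0.003], [0.201, 0.979, 0.003], [-0.002, 0.004, -1.0]]
wrist_force: [-0.1, 0.7, -0.7]
gripper_width: 0.601
gripper_force: 0.0
```

```bash
python3 scene.py
```

```text
24.6833 [0.4449 0.3453 0.0946] 78.38014624652475 [-0.0918  0.6568 -0.6572]
top lens0 0.94 [126 292] 127 [350.3499 361.7385  26.1002  25.6964] 0.06057988799781078 PURPLE
top lens0 0.88 [146 146] 109 [707.6325 331.7605  25.6396  26.6098] 0.060726136331141635 PURPLE
top lens0 0.87 [268 239] 24 [472.5217  42.3054  21.6479  25.3386] 0.06404165637153124 
top lens0 0.61 [173 181] 113 [617.8024 268.3635  25.2894  26.7824] 0.06065520816500634 
top feeler 0.62 [444 229] 94 [ 506.7772 -361.2271   19.6214   20.4013] 0.12195109748768714 
side lens0 0.95 [331 356] 141 [346.8425 365.5961  25.3136  23.3018] 0.0603609711213333 PURPLE
side lens0 0.92 [290 348] 50 [432.5269 353.5776  10.1985  21.4343] 0.060137049135430096 
side lens0 0.81 [172 316] 99 [705.4981 336.4714  24.3392  23.1105] 0.05988048220018005 PURPLE
side lens0 0.62 [217 300] 105 [613.9047 273.716   26.8619  25.1258] 0.05959218396654434 
side feeler 0.54 [309 128] 36 [ 502.5318 -360.5068   23.4802   21.1154] 0.12177369152838075
```

Request:
{"op": "drive_tool", "data": {
  "rows": [
    [60, -0.7, 5, 0, 0, 0, 0],
    [60, 0, 0, -20, 0, 0, 0],
    [60, 0, 0, -20, 0, 0, 0],
    [60, 0, 0, -4, 0, 0, 0],
    [60, 0, 0, 0, 0, 0, 0]
  ]
}}

```text
time_s: 25.4
tcp_pos: [0.4423, 0.3489, 0.0471]
ee_rot: [[-0.98, 0.201, -0.002], [0.201, 0.98, -0.003], [0.001, -0.003, -1.0]]
wrist_force: [0.8, 0.3, -0.2]
gripper_width: 0.6
gripper_force: 0.0
```

Request:
{"op": "drive_tool", "data": {
  "rows": [
    [60, 0, 0, 0, 0, 0, 0],
    [60, 0, 0, 0, 0, 0, 0]
  ]
}}

```text
time_s: 25.57
tcp_pos: [0.4436, 0.3504, 0.0495]
ee_rot: [[-0.98, 0.201, 0.001], [0.201, 0.98, 0.001], [-0.001, 0.002, -1.0]]
wrist_force: [0.5, 0.5, -0.2]
gripper_width: 0.595
gripper_force: 0.0
```

Request:
{"op": "drive_tool", "data": {
  "rows": [
    [0, 0, 0, 0, 0, 0, 0],
    [0, 0, 0, 0, 0, 0, 0],
    [0, 0, 0, 0, 0, 0, 0],
    [0, 0, 0, 0, 0, 0, 0],
    [0, 0, 0, 0, 0, 0, 0]
  ]
}}

```text
time_s: 25.98
tcp_pos: [0.4434, 0.3502, 0.049]
ee_rot: [[-0.98, 0.201, 0.001], [0.201, 0.98, 0.002], [-0.001, 0.002, -1.0]]
wrist_force: [0.2, 0.8, 0.8]
gripper_width: 0.304
gripper_force: 24.4
```

Request:
{"op": "drive_tool", "data": {
  "rows": [
    [0, 0, 0, 0, 0, 0, 0],
    [0, 0, 0, 0, 0, 0, 0],
    [0, 0, 0, 0, 0, 0, 0]
  ]
}}

```text
time_s: 26.23
tcp_pos: [0.4435, 0.3502, 0.0489]
ee_rot: [[-0.98, 0.201, 0.001], [0.201, 0.98, 0.001], [-0.001, 0.001, -1.0]]
wrist_force: [-0.4, 1.9, 2.1]
gripper_width: 0.302
gripper_force: 30.0
```

Request:
{"op": "drive_tool", "data": {
  "rows": [
    [0, 0, 0, 20, 0, 0, 0],
    [0, 0, 0, 35, 0, 0, 0],
    [0, 0, 0, 40, 0, 0, 0],
    [0, 0, 0, 35, 0, 0, 0],
    [0, 0, -34, 0, 0, 0, 0]
  ]
}}

```text
time_s: 26.65
tcp_pos: [0.4472, 0.322, 0.1859]
ee_rot: [[-0.981, 0.196, 0.013], [0.196, 0.981, 0.011], [-0.01, 0.014, -1.0]]
wrist_force: [2.0, -0.0, -0.6]
gripper_width: 0.303
gripper_force: 30.0
```

Request:
{"op": "drive_tool", "data": {
  "rows": [
    [0, 0, -34, 0, 0, 0, 0],
    [0, 0, -34, 0, 0, 0, 0],
    [0, 0, -34, 0, 0, 0, 0],
    [0, 0, -34, 0, 0, 0, 0],
    [0, 0, -34, 0, 0, 0, 0]
  ]
}}

```text
time_s: 27.07
tcp_pos: [0.4416, 0.1433, 0.1777]
ee_rot: [[-0.98, 0.201, -0.002], [0.201, 0.98, -0.001], [0.002, -0.002, -1.0]]
wrist_force: [0.5, -0.5, -1.4]
gripper_width: 0.3
gripper_force: 30.0
```

Request:
{"op": "drive_tool", "data": {
  "rows": [
    [0, 0, -34, 0, 0, 0, 0],
    [0, 0, -34, 0, 0, 0, 0],
    [0, 0, -34, 0, 0, 0, 0],
    [0, 0, -34, 0, 0, 0, 0],
    [0, 0, -34, 0, 0, 0, 0]
  ]
}}

```text
time_s: 27.48
tcp_pos: [0.4415, -0.0262, 0.1778]
ee_rot: [[-0.98, 0.201, -0.002], [0.201, 0.98, -0.0], [0.002, -0.001, -1.0]]
wrist_force: [1.0, -0.8, -1.5]
gripper_width: 0.301
gripper_force: 30.0
```

Request:
{"op": "drive_tool", "data": {
  "rows": [
    [0, 0, -34, 0, 0, 0, 0],
    [0, 0, -34, 0, 0, 0, 0],
    [0, 0, 0, 0, 0, 0, 0],
    [0, 0, 0, 0, 0, 0, 0],
    [0, 0, 0, 0, 0, 0, 0]
  ]
}}

```text
time_s: 27.9
tcp_pos: [0.4422, -0.0926, 0.1779]
ee_rot: [[-0.979, 0.202, -0.002], [0.202, 0.979, 0.0], [0.002, -0.0, -1.0]]
wrist_force: [0.6, -0.1, -1.1]
gripper_width: 0.298
gripper_force: 30.0
```

Request:
{"op": "drive_tool", "data": {
  "rows": [
    [0, 2.1, -9.3, 0, 0, 0, 0],
    [0, 0, 0, -35, 0, 0, 0],
    [0, 0, 0, -35, 0, 0, 0],
    [0, 0, 0, -10, 0, 0, 0],
    [0, 0, 0, 0, 0, 0, 0]
  ]
}}

```text
time_s: 28.32
tcp_pos: [0.4426, -0.1012, 0.0954]
ee_rot: [[-0.98, 0.2, -0.008], [0.2, 0.98, -0.0], [0.008, -0.002, -1.0]]
wrist_force: [1.1, 0.2, 0.0]
gripper_width: 0.299
gripper_force: 30.0
```

Request:
{"op": "drive_tool", "data": {
  "rows": [
    [0, 0, 0, 0, 0, 0, 0],
    [0, 0, 0, 0, 0, 0, 0]
  ]
}}

```text
time_s: 28.48
tcp_pos: [0.4465, -0.1013, 0.0996]
ee_rot: [[-0.98, 0.199, 0.003], [0.199, 0.98, -0.0], [-0.003, 0.0, -1.0]]
wrist_force: [-0.5, -0.6, -0.5]
gripper_width: 0.303
gripper_force: 30.0
```

```bash
python3 - <<'E'
from h import *
s=sense(); print(s['tcp_pos'])
p=capture('side'); 
f=p['frame'].copy()
t=s['tcp_pos']; a=np.linspace(0,2*np.pi,60)
R=np.array(p['R']); print('cam',-R.T@np.array(p['t']))
b=np.array([-.0037,.0033,0])  # side bias (top->side)
bot=t[2]-.049
for r,z,c in((.024,bot,(255,0,0)),(.024,bot+.024,(255,255,0)),(.014,bot+.024,(0,255,0))):
    q=proj(p,np.c_[t[0]+r*np.cos(a),t[1]+r*np.sin(a),0*a+z]+b)
    cv2.polylines(f,[np.round(q*16).astype(int)],True,c,1,shift=4)
X=np.array([.9819,-.1893]);Y=np.array([.1893,.9819]);O=np.array([.4933,-.0382])
for x,y in((-36,-72),(-36,0),(36,-72),(36,0),(-36,72)):
    q=np.array([np.r_[O+X*(x+u)/1000+Y*(y+v)/1000,.036] for u,v in((-27,-27),(27,-27),(27,27),(-27,27))])+b
    cv2.polylines(f,[np.round(proj(p,q)*16).astype(int)],True,(255,0,255),1,shift=4)
g=np.hstack([p['frame'][110:250,230:380],f[110:250,230:380]])
g=cv2.convertScaleAbs(cv2.resize(g,None,fx=2.66,fy=2.66*1.4,interpolation=cv2.INTER_CUBIC),alpha=2)
cv2.imwrite('pics/s6.png',g[:,:,::-1])
E
```

```text
[ 0.4465 -0.1013  0.0996]
cam [0.3394 0.8085 0.83  ]
```

View pics/s6.png

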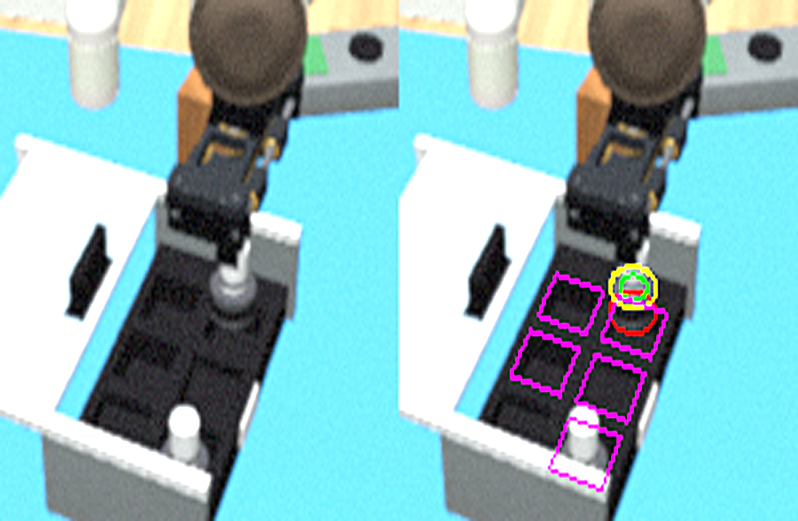

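Request:
{"op": "drive_tool", "data": {
  "rows": [
    [0, 0, 0, 0, 0, 0, 0],
    [0, 0, 0, 0, 0, 0, 0],
    [0, 0, 0, 0, 0, 0, 0],
    [0, 0, 0, 0, 0, 0, 0]
  ]
}}

```text
time_s: 28.87
tcp_pos: [0.4453, -0.1017, 0.0989]
ee_rot: [[-0.98, 0.201, 0.001], [0.201, 0.98, 0.0], [-0.001, 0.0, -1.0]]
wrist_force: [-0.3, -0.3, -1.4]
gripper_width: 0.301
gripper_force: 30.0
```

```bash
python3 -c "
from h import *
s=sense();print(s['tcp_pos']); capture('side'); print(sense()['tcp_pos']); capture('side'); print(sense()['tcp_pos'])"
```

```text
[ 0.4453 -0.1017  0.0989]
[ 0.4452 -0.1017  0.0988]
[ 0.4452 -0.1017  0.0987]
```

Request:
{"op": "drive_tool", "data": {
  "rows": [
    [0, -0.9, -0.4, -5, 0, 0, 0],
    [0, 0, 0, -5, 0, 0, 0],
    [0, 0, 0, -4, 0, 0, 0],
    [0, 0, 0, -3, 0, 0, 0],
    [0, 0, 0, 0, 0, 0, 0]
  ]
}}

```text
time_s: 29.38
tcp_pos: [0.4435, -0.1022, 0.0804]
ee_rot: [[-0.98, 0.201, -0.002], [0.201, 0.98, -0.0], [0.002, -0.001, -1.0]]
wrist_force: [0.1, -0.2, -1.0]
gripper_width: 0.301
gripper_force: 30.0
```

Request:
{"op": "drive_tool", "data": {
  "rows": [
    [0, 0, 0, -3, 0, 0, 0],
    [0, 0, 0, -3, 0, 0, 0],
    [0, 0, 0, 0, 0, 0, 0]
  ]
}}

```text
time_s: 29.63
tcp_pos: [0.4438, -0.1021, 0.0749]
ee_rot: [[-0.98, 0.201, -0.001], [0.201, 0.98, -0.0], [0.001, -0.0, -1.0]]
wrist_force: [0.3, -0.5, -2.3]
gripper_width: 0.297
gripper_force: 30.0
```

Request:
{"op": "drive_tool", "data": {
  "rows": [
    [0, 0, 0, -5, 0, 0, 0],
    [0, 0, 0, -5, 0, 0, 0],
    [0, 0, 0, -5, 0, 0, 0],
    [0, 0, 0, -3, 0, 0, 0],
    [0, 0, 0, -1, 0, 0, 0]
  ]
}}

```text
time_s: 30.05
tcp_pos: [0.4437, -0.1022, 0.0556]
ee_rot: [[-0.98, 0.201, -0.002], [0.201, 0.98, -0.0], [0.002, -0.0, -1.0]]
wrist_force: [0.9, -0.3, -0.9]
gripper_width: 0.303
gripper_force: 30.0
```

Request:
{"op": "drive_tool", "data": {
  "rows": [
    [0, 0, 0, 0, 0, 0, 0],
    [45, 0, 0, 0, 0, 0, 0],
    [45, 0, 0, 0, 0, 0, 0],
    [45, 0, 0, 0, 0, 0, 0],
    [45, 0, 0, 0, 0, 0, 0]
  ]
}}

```text
time_s: 30.47
tcp_pos: [0.4446, -0.1021, 0.0568]
ee_rot: [[-0.98, 0.201, 0.001], [0.201, 0.98, 0.0], [-0.001, 0.0, -1.0]]
wrist_force: [-0.1, 0.1, 0.3]
gripper_width: 0.435
gripper_force: 0.0
```

Request:
{"op": "drive_tool", "data": {
  "rows": [
    [45, 0, 0, 20, 0, 0, 0],
    [45, 0, 0, 40, 0, 0, 0],
    [45, 0, 0, 40, 0, 0, 0],
    [45, 0, 0, 22, 0, 0, 0],
    [60, 16, 35, 0, 0, 0, 0]
  ]
}}

```text
time_s: 30.88
tcp_pos: [0.4618, -0.0696, 0.1844]
ee_rot: [[-0.979, 0.206, 0.011], [0.206, 0.979, 0.0], [-0.01, 0.002, -1.0]]
wrist_force: [-0.1, -0.0, -0.1]
gripper_width: 0.475
gripper_force: 0.0
```

Request:
{"op": "drive_tool", "data": {
  "rows": [
    [60, 16, 35, 0, 0, 0, 0],
    [60, 16, 35, 0, 0, 0, 0],
    [60, 16, 35, 0, 0, 0, 0],
    [60, 16, 35, 0, 0, 0, 0],
    [60, 16, 35, 0, 0, 0, 0]
  ]
}}

```text
time_s: 31.3
tcp_pos: [0.5406, 0.1097, 0.1789]
ee_rot: [[-0.98, 0.201, 0.001], [0.201, 0.98, 0.0], [-0.001, 0.0, -1.0]]
wrist_force: [0.6, -0.0, 0.8]
gripper_width: 0.596
gripper_force: 0.0
```

Request:
{"op": "drive_tool", "data": {
  "rows": [
    [60, 16, 35, 0, 0, 0, 0],
    [60, 16, 35, 0, 0, 0, 0],
    [60, 16, 30, 0, 0, 0, 0],
    [60, 10, 20, 0, 0, 0, 0],
    [60, 0, 0, 0, 0, 0, 0]
  ]
}}

```text
time_s: 31.72
tcp_pos: [0.5998, 0.2318, 0.1775]
ee_rot: [[-0.98, 0.198, 0.001], [0.198, 0.98, 0.001], [-0.001, 0.001, -1.0]]
wrist_force: [0.9, -0.5, 0.0]
gripper_width: 0.603
gripper_force: 0.0
```

```bash
python3 scene.py
```

```text
31.7167 [0.5998 0.2318 0.1775] 78.58601268562776 [ 0.8839 -0.4657  0.011 ]
top lens0 0.7 [123 294] 133 [350.3519 362.4874  26.3652  26.8129] 0.060155649125018876 PURPLE
top lens0 0.59 [265 241] 29 [472.3763  42.1922  24.6879  24.7661] 0.06446445905725885 
top lens0 0.54 [325 254] 26 [445.8178 -98.061   24.4168  24.6746] 0.06313539980220736 
top lens0 0.44 [167 188] 5 [606.1265 270.4849   6.6382   1.5192] 0.059113333009995994 
top feeler 0.5 [317 166] 174 [589.2684 -56.3759  69.8177  12.0748] 0.12036203244633809 
top feeler 0.49 [446 228] 95 [ 506.7872 -361.0692   19.6555   20.5028] 0.12219400993396513 
side lens0 0.96 [331 359] 149 [347.1099 364.7227  25.4739  26.2981] 0.06052813980864501 PURPLE
side lens0 0.89 [218 301] 117 [614.25   272.4494  26.8712  26.1959] 0.059314264329365686 
side lens0 0.51 [297 227] 52 [468.7613  47.0478  25.0069  26.6319] 0.06246154387360056
```

Request:
{"op": "drive_tool", "data": {
  "rows": [
    [60, 9.1, 18.3, 0, 0, 0, 0],
    [60, 9.1, 18.4, 0, 0, 0, 0],
    [60, 0, 0, -35, 0, 0, 0],
    [60, 0, 0, -35, 0, 0, 0],
    [60, 0, 0, -13, 0, 0, 0]
  ]
}}

```text
time_s: 32.43
tcp_pos: [0.6135, 0.2625, 0.0908]
ee_rot: [[-0.979, 0.203, -0.007], [0.203, 0.979, -0.003], [0.006, -0.004, -1.0]]
wrist_force: [-0.4, 0.2, -0.8]
gripper_width: 0.599
gripper_force: 0.0
```

Request:
{"op": "drive_tool", "data": {
  "rows": [
    [60, 0, 0, 0, 0, 0, 0],
    [60, 0, 0, 0, 0, 0, 0],
    [60, 0, 0, 0, 0, 0, 0],
    [60, 0, 0, 0, 0, 0, 0],
    [60, 0, 0, 0, 0, 0, 0]
  ]
}}

```text
time_s: 32.85
tcp_pos: [0.6173, 0.265, 0.0976]
ee_rot: [[-0.98, 0.201, 0.003], [0.201, 0.98, 0.002], [-0.003, 0.003, -1.0]]
wrist_force: [-0.4, -0.8, -0.4]
gripper_width: 0.602
gripper_force: 0.0
```

```bash
python3 scene.py | grep -v PURPLE; python3 - <<'E'
from h import *
p=capture('top'); W=cloud(p,np.ones((420,560),bool)); b=np.array([.4933,-.0382])
X=np.array([.9819,-.1893]);Y=np.array([.1893,.9819]); d=W[:,:2]-b; P=np.c_[d@X,d@Y,W[:,2]]*1000
m=(abs(P[:,0])<68)&(abs(P[:,1])<120)&(P[:,2]>58)&(P[:,2]<75)
for c in comps(P[m]/1000): print('barrel',len(c),rect(c)[:4],c.mean(0))
E
```

```text
32.85 [0.6173 0.265  0.0976] 78.39149205567215 [-0.4458 -0.8238 -0.387 ]
top lens0 0.81 [325 255] 30 [446.1161 -99.1242  21.1954  27.3116] 0.06318087917235429 
top lens0 0.55 [266 241] 21 [472.3638  43.3688  24.6471  22.5101] 0.06455216925539989 
top lens0 0.42 [171 189] 7 [573.0639 226.4883  26.5938   0.4334] 0.1847944261666865 
top feeler 0.82 [446 231] 96 [ 506.9453 -361.3446   19.8898   20.0013] 0.12195304874531025 
side lens0 0.89 [216 300] 114 [613.3426 271.6682  26.4116  28.2684] 0.059586078276557014 
side lens0 0.47 [298 228] 27 [462.3182 105.6435   8.8485  44.1961] 0.0873816861746462 
side lens0 0.45 [318 197] 37 [440.64   -93.5043  20.2629  25.2411] 0.06176372231259023 
barrel 123 [-35.0856 -68.9702  24.6479  26.7563] [-0.0356 -0.069   0.0665]
barrel 120 [-34.673   75.2034  27.0825  24.7565] [-0.0352  0.0751  0.0666]
```

Request:
{"op": "drive_tool", "data": {
  "rows": [
    [60, 0.9, 3.4, 0, 0, 0, 0],
    [60, 0, 0, -20, 0, 0, 0],
    [60, 0, 0, -20, 0, 0, 0],
    [60, 0, 0, -7, 0, 0, 0],
    [60, 0, 0, 0, 0, 0, 0]
  ]
}}

```text
time_s: 33.62
tcp_pos: [0.6159, 0.2672, 0.0459]
ee_rot: [[-0.98, 0.201, -0.004], [0.201, 0.98, -0.003], [0.004, -0.004, -1.0]]
wrist_force: [-0.7, 0.3, -0.9]
gripper_width: 0.598
gripper_force: 0.0
```

Request:
{"op": "drive_tool", "data": {
  "rows": [
    [60, 0, 0, 0, 0, 0, 0],
    [60, 0, 0, 0, 0, 0, 0],
    [60, 0, 0, 0, 0, 0, 0]
  ]
}}

```text
time_s: 33.87
tcp_pos: [0.6181, 0.2685, 0.0499]
ee_rot: [[-0.98, 0.201, 0.002], [0.201, 0.98, 0.001], [-0.002, 0.002, -1.0]]
wrist_force: [0.2, 0.1, -0.1]
gripper_width: 0.596
gripper_force: 0.0
```

Request:
{"op": "drive_tool", "data": {
  "rows": [
    [0, 0, 0, 0, 0, 0, 0],
    [0, 0, 0, 0, 0, 0, 0],
    [0, 0, 0, 0, 0, 0, 0],
    [0, 0, 0, 0, 0, 0, 0],
    [0, 0, 0, 0, 0, 0, 0]
  ]
}}

```text
time_s: 34.28
tcp_pos: [0.6177, 0.2684, 0.0489]
ee_rot: [[-0.98, 0.201, 0.001], [0.201, 0.98, 0.001], [-0.001, 0.001, -1.0]]
wrist_force: [0.0, 1.6, -0.1]
gripper_width: 0.31
gripper_force: 24.5
```

Request:
{"op": "drive_tool", "data": {
  "rows": [
    [0, 0, 0, 0, 0, 0, 0],
    [0, 0, 0, 0, 0, 0, 0],
    [0, 0, 0, 0, 0, 0, 0]
  ]
}}

```text
time_s: 34.53
tcp_pos: [0.6177, 0.2684, 0.0488]
ee_rot: [[-0.98, 0.201, 0.001], [0.201, 0.98, 0.001], [-0.001, 0.001, -1.0]]
wrist_force: [0.9, 1.6, 2.3]
gripper_width: 0.298
gripper_force: 30.0
```

Request:
{"op": "drive_tool", "data": {
  "rows": [
    [0, 0, 0, 20, 0, 0, 0],
    [0, 0, 0, 35, 0, 0, 0],
    [0, 0, 0, 40, 0, 0, 0],
    [0, 0, 0, 40, 0, 0, 0],
    [0, -9.4, -34, 0, 0, 0, 0]
  ]
}}

```text
time_s: 34.95
tcp_pos: [0.6139, 0.2396, 0.1925]
ee_rot: [[-0.981, 0.195, 0.018], [0.196, 0.981, 0.008], [-0.016, 0.011, -1.0]]
wrist_force: [3.0, -0.0, 1.0]
gripper_width: 0.302
gripper_force: 30.0
```

Request:
{"op": "drive_tool", "data": {
  "rows": [
    [0, -9.4, -34, 0, 0, 0, 0],
    [0, -9.4, -34, 0, 0, 0, 0],
    [0, -9.4, -34, 0, 0, 0, 0],
    [0, -9.4, -34, 0, 0, 0, 0],
    [0, -9.4, -34, 0, 0, 0, 0]
  ]
}}

```text
time_s: 35.37
tcp_pos: [0.5592, 0.0621, 0.1827]
ee_rot: [[-0.98, 0.201, -0.002], [0.201, 0.98, -0.001], [0.002, -0.001, -1.0]]
wrist_force: [0.8, -0.2, -0.9]
gripper_width: 0.303
gripper_force: 30.0
```

Request:
{"op": "drive_tool", "data": {
  "rows": [
    [0, -9.4, -34, 0, 0, 0, 0],
    [0, -9.4, -34, 0, 0, 0, 0],
    [0, -9.4, -34, 0, 0, 0, 0],
    [0, -9.4, -34, 0, 0, 0, 0],
    [0, -9.4, -34, 0, 0, 0, 0]
  ]
}}

```text
time_s: 35.78
tcp_pos: [0.5121, -0.1076, 0.1828]
ee_rot: [[-0.98, 0.201, -0.002], [0.201, 0.98, 0.0], [0.002, -0.0, -1.0]]
wrist_force: [0.6, -0.2, -1.6]
gripper_width: 0.3
gripper_force: 30.0
```

Request:
{"op": "drive_tool", "data": {
  "rows": [
    [0, 0, 0, 0, 0, 0, 0],
    [0, 0, 0, 0, 0, 0, 0],
    [0, 0, 0, 0, 0, 0, 0],
    [0, 0, 0, 0, 0, 0, 0],
    [0, 0, 0, 0, 0, 0, 0]
  ]
}}

```text
time_s: 36.2
tcp_pos: [0.5141, -0.1051, 0.1832]
ee_rot: [[-0.98, 0.2, -0.0], [0.2, 0.98, 0.0], [0.0, 0.0, -1.0]]
wrist_force: [-0.4, 0.1, -2.3]
gripper_width: 0.299
gripper_force: 30.0
```

Request:
{"op": "drive_tool", "data": {
  "rows": [
    [0, 0.4, -10.6, 0, 0, 0, 0],
    [0, 0, 0, -35, 0, 0, 0],
    [0, 0, 0, -35, 0, 0, 0],
    [0, 0, 0, -14, 0, 0, 0],
    [0, 0, 0, 0, 0, 0, 0]
  ]
}}

```text
time_s: 36.62
tcp_pos: [0.5114, -0.1164, 0.0955]
ee_rot: [[-0.98, 0.201, -0.009], [0.201, 0.98, 0.0], [0.009, -0.002, -1.0]]
wrist_force: [0.2, 0.1, -1.3]
gripper_width: 0.301
gripper_force: 30.0
```

Request:
{"op": "drive_tool", "data": {
  "rows": [
    [0, 0, 0, 0, 0, 0, 0],
    [0, 0, 0, 0, 0, 0, 0],
    [0, 0, 0, 0, 0, 0, 0],
    [0, 0, 0, 0, 0, 0, 0],
    [0, 0, 0, 0, 0, 0, 0]
  ]
}}

```text
time_s: 37.03
tcp_pos: [0.515, -0.1166, 0.1006]
ee_rot: [[-0.98, 0.201, 0.002], [0.201, 0.98, 0.0], [-0.002, 0.001, -1.0]]
wrist_force: [0.3, 0.0, -1.0]
gripper_width: 0.302
gripper_force: 30.0
```

Request:
{"op": "drive_tool", "data": {
  "rows": [
    [0, -0.5, 0.8, -6, 0, 0, 0],
    [0, 0, 0, -6, 0, 0, 0],
    [0, 0, 0, -4, 0, 0, 0],
    [0, 0, 0, -3, 0, 0, 0],
    [0, 0, 0, 0, 0, 0, 0]
  ]
}}

```text
time_s: 37.45
tcp_pos: [0.5131, -0.1158, 0.0793]
ee_rot: [[-0.98, 0.201, -0.002], [0.201, 0.98, -0.0], [0.002, -0.001, -1.0]]
wrist_force: [1.0, 0.4, -1.5]
gripper_width: 0.304
gripper_force: 30.0
```

Request:
{"op": "drive_tool", "data": {
  "rows": [
    [0, 0, 0, -3, 0, 0, 0],
    [0, 0, 0, -3, 0, 0, 0],
    [0, 0, 0, 0, 0, 0, 0]
  ]
}}

```text
time_s: 37.7
tcp_pos: [0.5134, -0.1158, 0.0738]
ee_rot: [[-0.98, 0.201, -0.001], [0.201, 0.98, 0.0], [0.001, -0.0, -1.0]]
wrist_force: [-0.6, -0.2, -2.8]
gripper_width: 0.305
gripper_force: 30.0
```

Request:
{"op": "drive_tool", "data": {
  "rows": [
    [0, 0, 0, -5, 0, 0, 0],
    [0, 0, 0, -5, 0, 0, 0],
    [0, 0, 0, -5, 0, 0, 0],
    [0, 0, 0, -3, 0, 0, 0],
    [0, 0, 0, -0.5, 0, 0, 0]
  ]
}}

```text
time_s: 38.12
tcp_pos: [0.5132, -0.1158, 0.055]
ee_rot: [[-0.98, 0.201, -0.002], [0.201, 0.98, -0.0], [0.002, -0.0, -1.0]]
wrist_force: [0.6, 0.1, -1.9]
gripper_width: 0.302
gripper_force: 30.0
```

Request:
{"op": "drive_tool", "data": {
  "rows": [
    [0, 0, 0, 0, 0, 0, 0],
    [45, 0, 0, 0, 0, 0, 0],
    [45, 0, 0, 0, 0, 0, 0],
    [45, 0, 0, 0, 0, 0, 0],
    [45, 0, 0, 0, 0, 0, 0]
  ]
}}

```text
time_s: 38.53
tcp_pos: [0.5142, -0.1158, 0.0564]
ee_rot: [[-0.98, 0.201, 0.001], [0.201, 0.98, -0.0], [-0.001, 0.0, -1.0]]
wrist_force: [0.2, 0.0, 0.6]
gripper_width: 0.432
gripper_force: 0.0
```

Request:
{"op": "drive_tool", "data": {
  "rows": [
    [45, 0, 0, 20, 0, 0, 0],
    [45, 0, 0, 40, 0, 0, 0],
    [45, 0, 0, 40, 0, 0, 0],
    [0, 0, 0, 22, 0, 0, 0],
    [0, -20, -35, 0, 0, 0, 0]
  ]
}}

```text
time_s: 38.95
tcp_pos: [0.5006, -0.1489, 0.1847]
ee_rot: [[-0.981, 0.194, 0.016], [0.194, 0.981, -0.002], [-0.016, 0.001, -1.0]]
wrist_force: [1.4, -1.4, 0.5]
gripper_width: 0.368
gripper_force: 0.0
```

Request:
{"op": "drive_tool", "data": {
  "rows": [
    [0, -20, -35, 0, 0, 0, 0],
    [0, -20, -35, 0, 0, 0, 0],
    [0, -20, -35, 0, 0, 0, 0],
    [0, -20, -35, 0, 0, 0, 0],
    [0, 0, 0, 0, 0, 0, 0]
  ]
}}

```text
time_s: 39.37
tcp_pos: [0.4105, -0.2949, 0.1783]
ee_rot: [[-0.978, 0.207, -0.001], [0.207, 0.978, -0.001], [0.001, -0.001, -1.0]]
wrist_force: [0.4, -0.1, -0.5]
gripper_width: 0.038
gripper_force: 0.0
```

```bash
python3 scene.py; python3 - <<'E'
from h import *
p=capture('top'); save(p,'t7.png',(90,100,480,320),2); W=cloud(p,np.ones((420,560),bool)); b=np.array([.4933,-.0382])
X=np.array([.9819,-.1893]);Y=np.array([.1893,.9819]); d=W[:,:2]-b; P=np.c_[d@X,d@Y,W[:,2]]*1000
m=(abs(P[:,0])<68)&(abs(P[:,1])<120)&(P[:,2]>58)&(P[:,2]<75)
for c in comps(P[m]/1000): print('barrel',len(c),rect(c)[:4],c.mean(0))
E
```

```text
39.3667 [ 0.4105 -0.2949  0.1783] 78.02678018566623 [ 0.394  -0.0893 -0.5343]
top lens0 0.95 [146 143] 104 [708.5532 331.6417  24.64    25.6023] 0.06074925684669336 PURPLE
top lens0 0.94 [125 293] 135 [350.8326 362.365   25.8385  27.0639] 0.0604510912220399 PURPLE
top lens0 0.8 [325 256] 40 [444.8498 -99.1537  24.7194  25.5892] 0.06354770105151386 
top lens0 0.72 [267 242] 31 [471.619   41.3435  23.2747  25.8616] 0.06423949816871492 
top lens0 0.53 [333 226] 33 [ 513.3506 -111.4721   23.5872   23.505 ] 0.06375169615153872 
top feeler 0.32 [312 167] 173 [589.2993 -56.3969  69.78    12.1488] 0.12028082468786556 
side lens0 0.79 [172 315] 99 [703.7426 336.5428  22.6427  22.7004] 0.06007762160780789 PURPLE
side lens0 0.78 [293 193] 35 [ 510.5199 -108.6703   20.0075   23.2712] 0.06131993583384263 
side lens0 0.73 [332 356] 150 [347.2147 364.5663  27.2175  25.5689] 0.06019813486382587 PURPLE
side lens0 0.57 [298 227] 43 [466.5218  45.3004  26.5309  22.041 ] 0.06206398272305964 
side lens0 0.47 [321 196] 45 [438.7498 -97.9827  28.4008  22.8758] 0.06230083378582992 
barrel 122 [-35.0799 -68.7386  24.6562  26.8594] [-0.0356 -0.0691  0.0663]
barrel 120 [-34.8068  75.1811  26.9733  24.7505] [-0.0352  0.0751  0.0668]
barrel 119 [ 34.5414 -70.0096  25.0309  25.7572] [ 0.0345 -0.0698  0.0664]
```

View pics/t7.png

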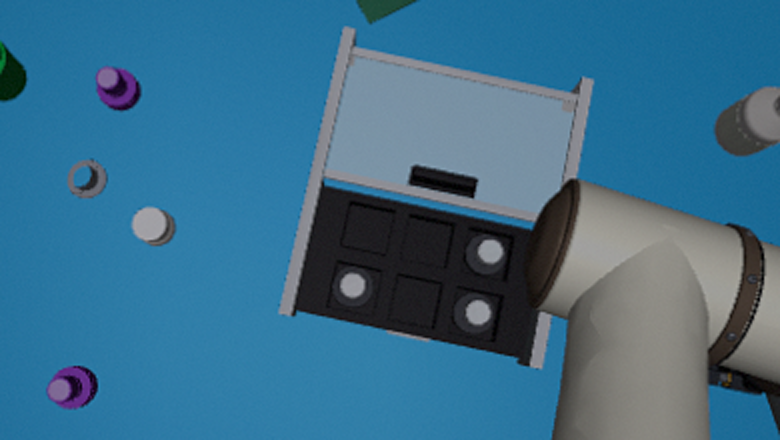

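All three lenses stand in pockets 2, 0 and 3 (crop pixels (353,285), (478,312) and (490,250)), with barrel tops at about 66.5 mm, so they're on the floor. Only the purple look-alikes remain on the mat. Now I'll shut the guard by pushing the fin from its far side with closed fingers.

Request:
{"op": "drive_tool", "data": {
  "rows": [
    [0, 26, 29, 0, 0, 0, 0],
    [0, 26, 29, 0, 0, 0, 0],
    [0, 26, 29, 0, 0, 0, 0],
    [0, 26, 29, 0, 0, 0, 0],
    [0, 26, 29, 0, 0, 0, 0]
  ]
}}

```text
time_s: 40.13
tcp_pos: [0.5452, -0.1431, 0.1781]
ee_rot: [[-0.98, 0.199, 0.0], [0.199, 0.98, -0.0], [-0.0, -0.0, -1.0]]
wrist_force: [0.8, -1.1, 0.3]
gripper_width: 0.002
gripper_force: 0.0
```

Request:
{"op": "drive_tool", "data": {
  "rows": [
    [0, 26, 29, 0, 0, 0, 0],
    [0, 26, 29, 0, 0, 0, 0],
    [0, 27, 30, 0, 0, 0, 0],
    [0, 0, 0, 0, 0, 0, 0],
    [0, 0, 0, 0, 0, 0, 0]
  ]
}}

```text
time_s: 40.55
tcp_pos: [0.6239, -0.0546, 0.1769]
ee_rot: [[-0.981, 0.196, -0.001], [0.196, 0.981, -0.0], [0.001, -0.0, -1.0]]
wrist_force: [-0.2, -0.4, -0.4]
gripper_width: 0.007
gripper_force: 0.0
```

Request:
{"op": "drive_tool", "data": {
  "rows": [
    [0, 0, 0, 0, 0, 0, 0],
    [0, 0, 0, 0, 0, 0, 0],
    [0, 0, 0, 0, 0, 0, 0]
  ]
}}

```text
time_s: 40.8
tcp_pos: [0.6222, -0.0584, 0.1782]
ee_rot: [[-0.979, 0.202, 0.0], [0.202, 0.979, -0.0], [-0.0, -0.0, -1.0]]
wrist_force: [0.3, -1.0, 0.5]
gripper_width: 0.004
gripper_force: 0.0
```

Request:
{"op": "drive_tool", "data": {
  "rows": [
    [0, 0, -2, -30, 0, 0, 0],
    [0, 0, 0, -25, 0, 0, 0],
    [0, 0, 0, -13, 0, 0, 0],
    [0, 0, 0, 0, 0, 0, 0],
    [0, 0, 0, 0, 0, 0, 0]
  ]
}}

```text
time_s: 41.22
tcp_pos: [0.6224, -0.0607, 0.11]
ee_rot: [[-0.979, 0.202, -0.001], [0.202, 0.979, -0.001], [0.001, -0.001, -1.0]]
wrist_force: [-0.2, 0.7, 0.0]
gripper_width: 0.007
gripper_force: 0.0
```

Request:
{"op": "drive_tool", "data": {
  "rows": [
    [0, -8, 1.5, 0, 0, 0, 0],
    [0, -8, 1.5, 0, 0, 0, 0],
    [0, -8, 1.5, 0, 0, 0, 0],
    [0, -8, 1.5, 0, 0, 0, 0],
    [0, -8, 1.5, 0, 0, 0, 0]
  ]
}}

```text
time_s: 41.63
tcp_pos: [0.5828, -0.0522, 0.1113]
ee_rot: [[-0.98, 0.201, 0.003], [0.201, 0.98, 0.0], [-0.003, 0.001, -1.0]]
wrist_force: [1.2, -1.5, 1.7]
gripper_width: 0.007
gripper_force: 0.9
```

```bash
cat > fin.py <<'E'
from h import *
p=capture('side'); W=cloud(p,np.ones((420,560),bool))
F=W[(W[:,2]>.112)&(W[:,2]<.122)&(W[:,0]>.35)&(W[:,0]<.68)&(W[:,1]<.1)&(W[:,1]>-.15)]
for c in comps(F):
    if len(c)>15:
        r=rect(c); o=np.array([r[0]/1000-.4897-.001,r[1]/1000+.037]); print(len(c),r,'joint~',o@[.9819,-.1893]+.055)
s=sense(); print(s['tcp_pos'],s['wrist_force'])
E
python3 fin.py
```

```text
107 [569.4211 -51.9644  71.5514  26.5594  79.4829] joint~ 0.13512904166557313
[ 0.5807 -0.0519  0.1109] [-2.0834  0.8533  0.3114]
```

Request:
{"op": "drive_tool", "data": {
  "rows": [
    [0, -20, 3.9, 0, 0, 0, 0],
    [0, -20, 3.9, 0, 0, 0, 0],
    [0, -20, 3.9, 0, 0, 0, 0],
    [0, -20, 3.9, 0, 0, 0, 0],
    [0, -15, 2.9, 0, 0, 0, 0]
  ]
}}

```text
time_s: 42.1
tcp_pos: [0.4869, -0.0335, 0.1106]
ee_rot: [[-0.98, 0.201, 0.002], [0.201, 0.98, 0.0], [-0.002, 0.001, -1.0]]
wrist_force: [2.6, -1.3, 0.8]
gripper_width: 0.008
gripper_force: 1.1
```

Request:
{"op": "drive_tool", "data": {
  "rows": [
    [0, -8, 1.5, 0, 0, 0, 0],
    [0, -8, 1.5, 0, 0, 0, 0],
    [0, -4, 0.8, 0, 0, 0, 0],
    [0, 0, 0, 0, 0, 0, 0],
    [0, 0, 0, 0, 0, 0, 0]
  ]
}}

```text
time_s: 42.52
tcp_pos: [0.4675, -0.03, 0.1097]
ee_rot: [[-0.98, 0.201, -0.001], [0.201, 0.98, -0.0], [0.001, -0.0, -1.0]]
wrist_force: [-0.2, -0.6, 0.2]
gripper_width: 0.009
gripper_force: 0.0
```

```bash
python3 fin.py
```

```text
106 [449.0598 -28.794   70.8389  16.4713  79.6921] joint~ 0.012560137900466888
[ 0.4677 -0.03    0.1096] [ 0.6035 -0.5601 -0.3505]
```

Request:
{"op": "drive_tool", "data": {
  "rows": [
    [0, -3, 0.6, 0, 0, 0, 0],
    [0, -3, 0.6, 0, 0, 0, 0],
    [0, -3, 0.6, 0, 0, 0, 0],
    [0, 0, 0, 0, 0, 0, 0]
  ]
}}

```text
time_s: 42.9
tcp_pos: [0.4583, -0.0282, 0.1098]
ee_rot: [[-0.98, 0.201, -0.001], [0.201, 0.98, 0.0], [0.001, 0.0, -1.0]]
wrist_force: [0.7, -0.6, -0.4]
gripper_width: 0.004
gripper_force: 0.1
```

Request:
{"op": "drive_tool", "data": {
  "rows": [
    [0, -2, 0.4, 0, 0, 0, 0],
    [0, -2, 0.4, 0, 0, 0, 0],
    [0, 0, 0, 0, 0, 0, 0]
  ]
}}

```text
time_s: 43.15
tcp_pos: [0.4546, -0.0274, 0.11]
ee_rot: [[-0.98, 0.201, 0.0], [0.201, 0.98, 0.0], [-0.0, 0.0, -1.0]]
wrist_force: [1.4, 0.5, -0.7]
gripper_width: 0.004
gripper_force: 0.5
```

```bash
python3 fin.py
```

```text
100 [435.2222 -25.1257  71.0975  12.4375  79.5462] joint~ -0.0017214871788787875
[ 0.4545 -0.0274  0.1099] [ 0.4865  0.0098 -1.1543]
```

Request:
{"op": "drive_tool", "data": {
  "rows": [
    [0, -2, 0.4, 0, 0, 0, 0],
    [0, -2, 0.4, 0, 0, 0, 0],
    [0, 0, 0, 0, 0, 0, 0]
  ]
}}

```text
time_s: 43.45
tcp_pos: [0.4541, -0.0268, 0.1106]
ee_rot: [[-0.98, 0.2, 0.008], [0.2, 0.98, -0.0], [-0.008, 0.001, -1.0]]
wrist_force: [9.0, -5.2, -6.9]
gripper_width: 0.001
gripper_force: 5.0
```

Request:
{"op": "drive_tool", "data": {
  "rows": [
    [0, -2, 0.4, 0, 0, 0, 0],
    [0, 0, 0, 0, 0, 0, 0],
    [0, 0, 0, 0, 0, 0, 0]
  ]
}}

```text
time_s: 43.7
tcp_pos: [0.4539, -0.0264, 0.111]
ee_rot: [[-0.98, 0.199, 0.011], [0.199, 0.98, -0.0], [-0.011, 0.002, -1.0]]
wrist_force: [12.6, -7.6, -8.0]
gripper_width: 0.004
gripper_force: 6.7
```

The guard is on its stop, with the force rising and no further travel. I'll back off the fin, lift clear and check everything.

Request:
{"op": "drive_tool", "data": {
  "rows": [
    [0, 10, -1.9, 0, 0, 0, 0],
    [0, 15, -2.9, 0, 0, 0, 0],
    [0, 0, 0, 25, 0, 0, 0],
    [0, 0, 0, 40, 0, 0, 0],
    [0, 0, 0, 40, 0, 0, 0]
  ]
}}

```text
time_s: 44.12
tcp_pos: [0.4722, -0.0313, 0.2148]
ee_rot: [[-0.979, 0.202, -0.006], [0.202, 0.979, -0.001], [0.006, -0.002, -1.0]]
wrist_force: [0.7, -0.2, -0.3]
gripper_width: 0.004
gripper_force: 0.0
```

Request:
{"op": "drive_tool", "data": {
  "rows": [
    [0, -5, 36, 0, 0, 0, 0],
    [0, -5, 36, 0, 0, 0, 0],
    [0, -5, 36, 0, 0, 0, 0],
    [0, -5, 36, 0, 0, 0, 0],
    [0, -5, 36, 0, 0, 0, 0]
  ]
}}

```text
time_s: 44.53
tcp_pos: [0.4476, 0.1502, 0.215]
ee_rot: [[-0.979, 0.202, -0.002], [0.202, 0.979, -0.0], [0.001, -0.001, -1.0]]
wrist_force: [0.2, 0.1, 0.3]
gripper_width: 0.005
gripper_force: 0.0
```

Request:
{"op": "drive_tool", "data": {
  "rows": [
    [0, 0, 0, 0, 0, 0, 0],
    [0, 0, 0, 0, 0, 0, 0],
    [0, 0, 0, 0, 0, 0, 0],
    [0, 0, 0, 0, 0, 0, 0],
    [0, 0, 0, 0, 0, 0, 0]
  ]
}}

```text
time_s: 44.95
tcp_pos: [0.4487, 0.1479, 0.2149]
ee_rot: [[-0.979, 0.203, -0.001], [0.203, 0.979, -0.0], [0.001, -0.0, -1.0]]
wrist_force: [-0.2, -0.3, -0.4]
gripper_width: 0.006
gripper_force: 0.0
```

```bash
python3 fin.py; python3 scene.py; python3 - <<'E'
from h import *
p=capture('top'); save(p,'t8.png',(90,80,500,320),1.9)
W=cloud(p,np.ones((420,560),bool)); F=W[(W[:,2]>.112)&(W[:,2]<.13)&(W[:,0]>.35)&(W[:,0]<.68)&(W[:,1]<.1)&(W[:,1]>-.15)]
for c in comps(F): 
    if len(c)>15: r=rect(c); print('top fin',r,'joint',(r[:2]/1000-[.4933,-.0382])@[.9819,-.1893]+.055)
E
```

```text
104 [434.2909 -25.5271  73.4416  12.403   79.022 ] joint~ -0.002559887364654588
[0.4488 0.1479 0.2149] [-0.356   0.0339 -0.0047]
45.0 [0.4488 0.1479 0.2149] 78.29001819469586 [-0.356   0.0339 -0.0047]
top lens0 0.83 [147 145] 106 [708.2805 331.9177  24.2987  26.919 ] 0.061242203915031074 PURPLE
top feeler 0.68 [307 229] 185 [439.0421 -27.7619  69.3274  11.9814] 0.12029961070218444 
top feeler 0.64 [447 228] 99 [ 506.6655 -360.7451   20.9599   20.0294] 0.12214092256571356 
side lens0 0.84 [170 314] 108 [705.404  336.0755  24.3731  24.2436] 0.059743241477918124 PURPLE
side lens0 0.75 [332 356] 149 [346.8177 365.2891  25.8571  24.529 ] 0.060364307748319496 PURPLE
side feeler 0.53 [286 218] 84 [434.5053 -26.8202  70.1856  12.6336] 0.11937665971056577 
top fin [439.0593 -27.6611  69.8427  11.9943  79.1017] joint -0.00025393168952944634
```

View pics/t8.png

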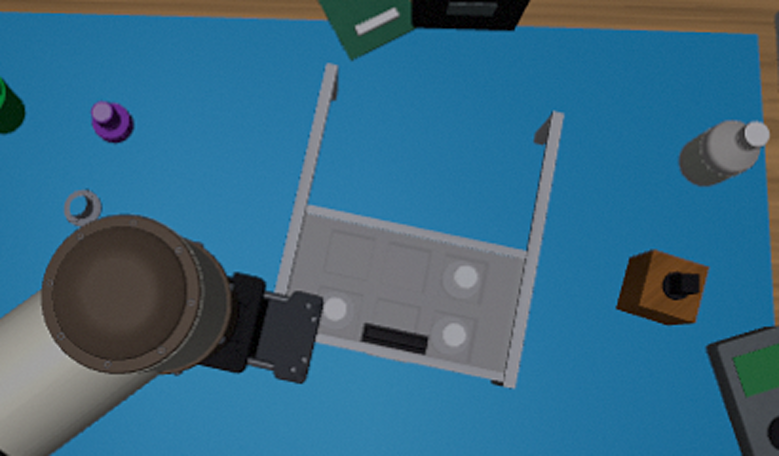

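The guard is shut (fin at crop pixel (395,338), joint about 0) over three upright lenses at (335,309), (465,277) and (454,335). The feeler hangs in its stand at (683,286) with its top at 122 mm, so I'm handing in.

```bash
python3 -c "
from station import finish_job; print(finish_job())"
```

```text
the job is handed in; nothing more can be done
None
```

I've handed the job in with every step done; no verdict came back. The feeler touched bare floor in pockets 0 and 3, and then the three lenses went upright into pockets 0, 2 and 3. The feeler is back in its stand and the guard is fully shut, with the spool, jar and purple look-alikes left alone.

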